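# Run the capsule tower's wing nut down

### The job

The capsule tower has been refilled and the wing nut on top of it is still loose: push the nut's wings round clockwise (seen from above) with a fingertip, stroke after stroke, until it sits snug on the washer of the top plate. Only push the nut, do not pinch or force it, and stop when it goes tight: the tower must not be turned round on its turntable, shoved or lifted. Leave everything else on the shelf alone.

Things in the scene. Friction and masses are not known exactly. Their poses are not given: they have to be found in the camera images.
- capsule_tower: wooden capsule tower, loose on rubber feet, about 3 kg (steel-weighted foot). Origin: centre of the underside of its round foot (190 mm across), z up. A turntable on the foot carries four capsule chutes and a round wooden top plate, 156 mm across, upper face 172 mm above the origin. A steel tie rod, 12 mm thick, stands in the middle of the plate, its end 40 mm above it; the nut runs on it.
- wing_nut: black wing nut. Origin: on the rod's axis, at the nut's underside; rises with the nut but does not turn. Seated, it is 1.5 mm above the top plate, on a washer; 3 mm higher per turn loosened. Hub 23 mm across, 13.5 mm high. Two opposite wings, 66 mm tip to tip, 5.5 mm thick, slope up and outwards: 16 to 33 mm above the origin near the tips, 6 to 26 mm midway out. Loose, it takes 0.3 N to turn.
- wing_tip (a point): the tip of one of the nut's two like wings, 33 mm off the axis and 24.5 mm above the nut's underside; turns with the nut.
- nut_turn (a joint): angle in rad by which the nut is loosened: 0 = seated on the washer (firm stop), growing anticlockwise seen from above; starts 0.8 to 1.7 turns loose. Turning clockwise makes it smaller and lowers the nut.
- plate_rim (a point): a point on the upper face of the tower's top plate, 75 mm off the axis, over the chute of copper-coloured capsules; turns with the turntable.
- tower_turn (a joint): angle of the turntable (all of the tower above its foot) in rad, anticlockwise seen from above; starts anywhere. It has stiff friction, about 0.22 N m (7 to 8 N pushed at a wing): once the nut is tight, pushing on turns the whole tower.
- milk_jug: glass milk jug with a handle, 86 mm across, 120 mm high, beside the tower. Origin: centre of its underside. Leave alone.
- saucer_low: lower of two stacked white espresso saucers, 125 mm across, 15 mm high. Origin: centre of its underside. Leave alone.
- saucer_up: upper saucer, nested in the lower one. Origin: centre of its underside. Leave alone.
- descaling_box: black plastic descaling kit box, 85 x 160 x 110 mm, with an orange twist cap and a carrying handle on top, 137 mm high in all. Origin: centre of its underside. Leave alone.
- espresso_cup: blue espresso cup, 62 mm across, 56 mm high. Origin: centre of its underside. Leave alone.
- capsule_a: spare green coffee capsule standing on its rim, 37 mm across, 29 mm high. Origin: centre of its underside. Leave alone.
- capsule_b: spare copper-coloured coffee capsule, like the green one. Leave alone.
There are look-alikes about, which are no part of the job. Of the things like the capsule_tower, leave any that is purple; of the rest the larger one is meant.

How it is judged (in metres and radians):
At the end, for the whole second after the job is handed in: The nut is seated on its washer (within 0.12 rad of its stop), the tower stands upright with its top plate's rim within 25 mm of where it was (neither turned more than about 19 degrees nor shoved), and no other thing has moved 12 mm (value of joint nut_turn below 0.12 rad and distance of plate_rim from where it was at the start of the episode below 0.025 m and angle between capsule_tower's own z axis and vertical below 0.05 rad and linear speed of capsule_tower below 0.02 m/s and distance of each of milk_jug, saucer_low, saucer_up, descaling_box, espresso_cup, capsule_a, capsule_b from where it was at the start of the episode below 0.012 m); the robot touches nothing.
It fails at once if the nut is pinched or forced (fingers bear on it with more than 22 N) (contact force between the fingers and wing_nut above 22 N).
It fails at once if the tower is turned round or shoved (its plate rim more than 35 mm from where it was) (distance of plate_rim from where it was at the start of the episode above 0.035 m).
It fails at once if the tower is lifted or tipped (height (world z) of capsule_tower above 0.008 m or angle between capsule_tower's own z axis and vertical above 0.12 rad).
It fails at once if another thing on the shelf is moved, tipped or lifted (distance of any of milk_jug, saucer_low, saucer_up, descaling_box, espresso_cup, capsule_a, capsule_b from where it was at the start of the episode above 0.02 m).
It also fails if it takes over 72 s, if anything falls off the work surface, if the arm or the gripper's body presses on something with over 40 N, if the wrist force passes 120 N, or if a joint passes its speed limit or range.

### The arm

A 6-joint arm with a two-finger parallel gripper is mounted at the origin on the work surface. World frame = base frame: x ahead of the robot, y to its left, z up, the work surface at z = 0. Lengths are in mm, angles in rad, forces in N, time in s.
With the tool pointing down it reaches from about 375 to 975 mm from the base axis. Payload 3.8 kg.
Tool frame: the origin (TCP) lies on the centre line of the jaws, within the pads' length; the fingertips stand 22 mm ahead of it and the grasp point (between the pads) lies 3 mm ahead of it (manip.finger_overhang is the distance from the TCP to the fingertips, in mm); z points along the fingers, y is the direction in which the jaws open and shut (so a half turn about z gives the same grasp; the last joint's range is limited). The gripper opens to 85 mm and grips with 20 to 120 N. Pads are 22 mm wide; open, the fingers measure 114 mm over their backs; the gripper's body (76 mm by 85 mm) begins 54 mm behind the grasp point. The pads swing forward as they close: fully open they stand 13 mm farther back than shut.
Start: joints at [-1.256, 0.264, 1.604, -0, 1.274, -0.037], TCP at [232.591, -633.656, 253.28] pointing down, gripper open.
Joint ranges: [-2.63, 2.63], [-0.94, 2.18], [0.31, 2.57], [-1.31, 4.45], [0, 2.66], [-2.55, 2.55]. Speed limits (rad/s): [2.57, 2.57, 3.14, 3.14, 3.14, 3.14].

### API

Orientations are given as a 3x3 rotation matrix whose columns are the frame's x, y, z axes.
In Python, from rig import manip, viewer, job gives the robot as it stands.
- The arm moves only by the shell command python3 -m jog 'ROWS'. ROWS is a JSON object of lists of equal length, an entry for each row: "delta_pos": the shift along the tool's x, y, z in mm, a list of three; "turn": the turn about the tool's z in rad; "gripper": the gripper's target within -1 to 1 (fully open at 1, half-way at 0, shut at -1). A call has 1 to 8 rows; each row is the pose to reach, as a shift and turn from the pose commanded when the call began, along the tool's axes at that moment; what a row does not reach only later rows make up. A row lasts 1/12 s, in which the tool goes at most 41.7 mm and 7.16 degrees, less where a joint would pass 70% of its speed; a pose out of reach is approached as far as the arm can. A call with a gripper value outside its range is refused whole. The fingers move at their own pace and stop on an object; the grip force is fixed at half the most. Time passes only in rows, so rows that repeat a pose let the fingers close. It gives the time, the measured TCP pose, the force and the opening at its end, in the units of the state.
- manip.observe(): the state, without advancing time (a new reading comes with each control period).
- viewer.read_camera(name): name is "side" or "top"; returns a dict with "frame" (480x640x3 uint8, blue, green, red), "fx", "fy", "cx", "cy" (pixels), "world_from_camera" (4x4, takes a point from camera to world coordinates). Camera axes: x right, y up, looking along -z (the intrinsics and any distortion apply to the point x, -y, -z); pixel columns grow to the right and rows downward; lengths in mm; the calibration is good to about 2 mm. A picture is of the moment at which its call begins. There is no depth.
- job.close_job(): hands the job in, once; it reports no verdict.
The state is a dict: "t": time; "joint_pos": joint angles; "dq": joint speeds; "joint_torque": joint torques, N m; "ee_pos": TCP position; "orientation": TCP orientation; "ft_force": force on the tool from outside, world axes, zero at the start; "ft_torque": the same for the moment, N m; "grip_width": finger opening in mm.
Only numpy, scipy, OpenCV 4.12 (cv2) and the standard library are available. Lean on these libraries where they do the work, as an engineer would, in place of code of your own. Each camera call takes 0.05 s, during which the arm holds its last target.

## Working session

There is one attempt and no reset: what is moved stays moved. The work goes in short steps, Python scripts to look and compute and a shell command to move; the robot and the scene stay as the last step left them, time stands still between calls to the robot, and variables do not carry over. Pictures are saved under pics/ and viewed, and the job is handed in when it is done.

```bash
ls; mkdir -p pics
python3 - <<'E'
from rig import manip, viewer, job
import cv2
s=manip.observe()
print(s, manip.finger_overhang)
for n in("side","top"):
    d=viewer.read_camera(n); cv2.imwrite(f"pics/{n}0.png",d["frame"]); print(n,{k:v for k,v in d.items() if k!="frame"})
E
```

```text
pics
{'t': 0.0, 'joint_pos': array([-1.25586479e+00,  2.64743794e-01,  1.60539140e+00, -2.49109983e-05,
        1.27369566e+00, -3.69152015e-02]), 'dq': array([ 0.001466  ,  0.0003445 , -0.00020369, -0.00053435,  0.00060647,
        0.00057444]), 'joint_torque': array([-9.72936941e-04, -5.15108621e+01, -3.67308676e+01,  4.11691894e-05,
        1.28558680e-02, -3.10772873e-05]), 'ee_pos': array([ 232.39430036, -632.99910847,  251.95888067]), 'orientation': array([[ 9.38735367e-01,  3.44638069e-01, -7.15935337e-04],
       [ 3.44638808e-01, -9.38732973e-01,  2.12074692e-03],
       [ 5.88180157e-05, -2.23755924e-03, -9.99997495e-01]]), 'ft_force': array([ 0.13364818,  0.87728587, -0.31294078]), 'ft_torque': array([0.01511082, 0.04526533, 0.0358321 ]), 'grip_width': 85.07068457547463} 22.0
side {'fx': 569.8836898461947, 'fy': 569.8836898461947, 'cx': 319.86536613483025, 'cy': 239.19871263190618, 'world_from_camera': array([[-8.78726309e-01,  3.67166122e-01, -3.05006743e-01,
         1.71509828e+02],
       [-4.77290018e-01, -6.83719938e-01,  5.52015657e-01,
         5.93766676e+02],
       [-5.85774317e-03,  6.30647355e-01,  7.76047422e-01,
         9.86962747e+02],
       [ 0.00000000e+00,  0.00000000e+00,  0.00000000e+00,
         1.00000000e+00]])}
top {'fx': 501.8734802004112, 'fy': 501.8734802004112, 'cx': 324.7330050655701, 'cy': 245.3690373929213, 'world_from_camera': array([[-1.51294395e-02,  9.82370652e-01, -1.86330357e-01,
         3.04640160e+02],
       [-9.99755715e-01, -1.78654055e-02, -1.30129438e-02,
        -2.38982553e+01],
       [-1.61124015e-02,  1.86087961e-01,  9.82400968e-01,
         1.06306991e+03],
       [ 0.00000000e+00,  0.00000000e+00,  0.00000000e+00,
         1.00000000e+00]])}
```

View pics/side0.png

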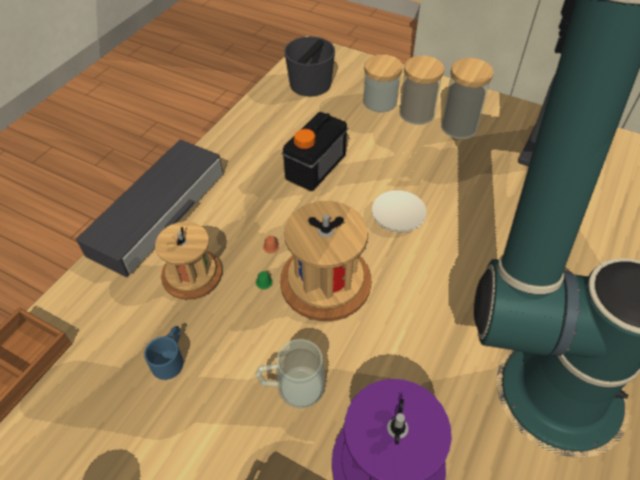

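View pics/top0.png

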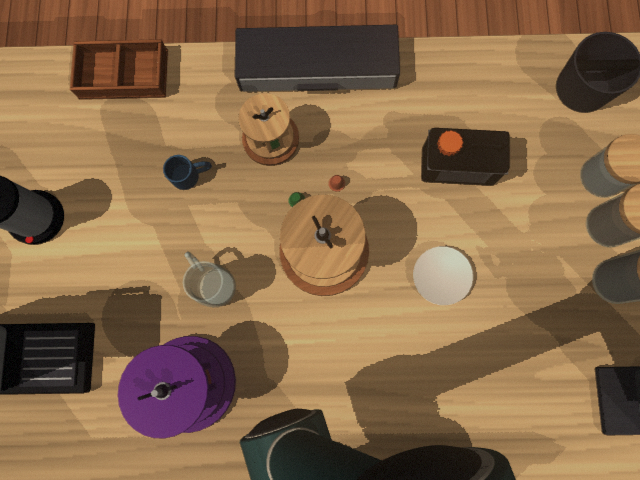

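The candidates are the purple tower at top-view (162,391), which is excluded, the small wooden tower at (265,117), and the large wooden tower at (322,238). I choose the large wooden one and will check it in crops.

```bash
cat > h.py <<'E'
import numpy as np, cv2
from rig import manip, viewer
def ray(d,u,v):
    M=d["world_from_camera"]; c=np.array([(u-d["cx"])/d["fx"],-(v-d["cy"])/d["fy"],-1.0])
    r=M[:3,:3]@c; return M[:3,3],r/np.linalg.norm(r)
def onz(d,u,v,z):
    o,r=ray(d,u,v); return o+r*(z-o[2])/r[2]
def tri(d1,p1,d2,p2):
    o1,r1=ray(d1,*p1);o2,r2=ray(d2,*p2)
    A=np.c_[r1,-r2]; t=np.linalg.lstsq(A,o2-o1,rcond=None)[0]
    a=o1+t[0]*r1;b=o2+t[1]*r2; return (a+b)/2,np.linalg.norm(a-b)
def proj(d,P):
    M=d["world_from_camera"]; c=M[:3,:3].T@(np.asarray(P,float)-M[:3,3])
    return np.array([d["cx"]+d["fx"]*c[0]/-c[2], d["cy"]-d["fy"]*c[1]/-c[2]])
def crop(d,u,v,w,h,s,name):
    f=d["frame"][v:v+h,u:u+w]; f=cv2.resize(f,None,fx=s,fy=s,interpolation=cv2.INTER_CUBIC); cv2.imwrite(name,f)
E
python3 - <<'E'
from h import *
dt=viewer.read_camera("top");ds=viewer.read_camera("side")
crop(dt,272,188,100,75,8,"pics/ct1.png");crop(ds,280,195,100,75,8,"pics/cs1.png")
E
```

```text
(no output)
```

View pics/ct1.png

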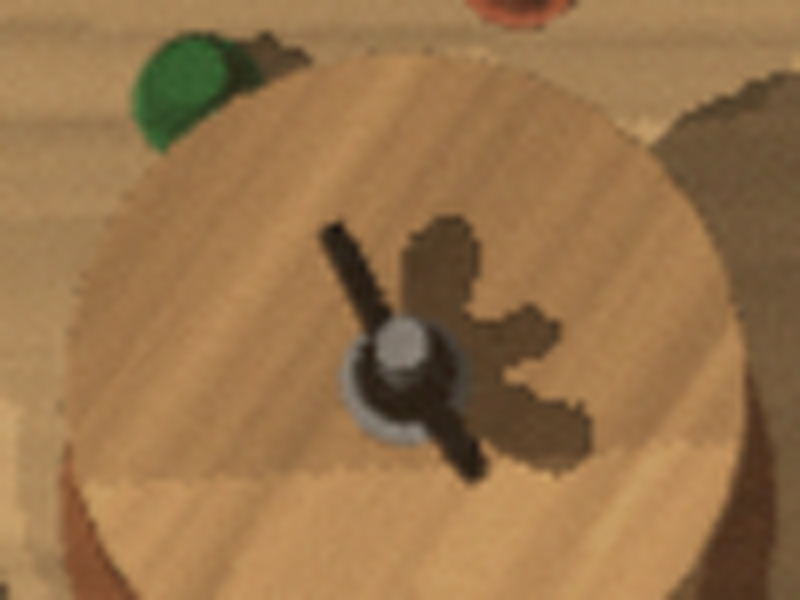

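View pics/cs1.png

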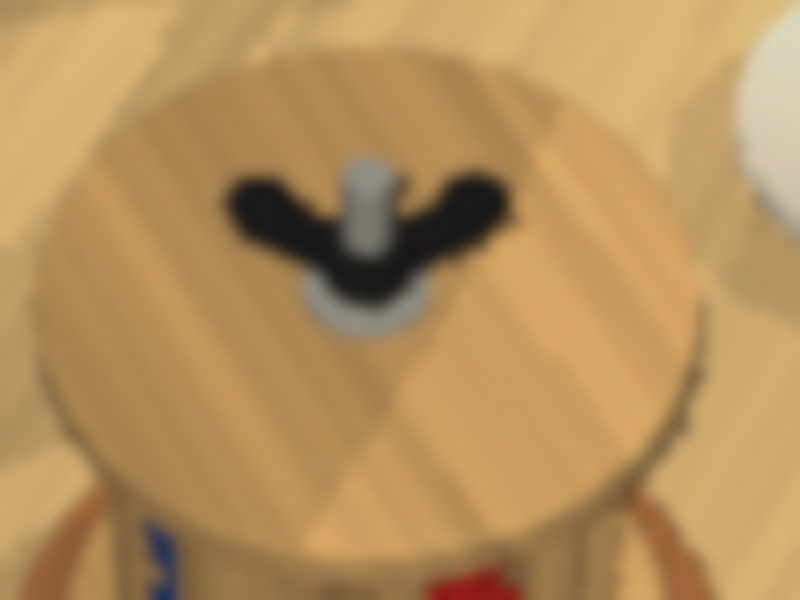

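Run:
```python
from h import *
dt=viewer.read_camera("top");ds=viewer.read_camera("side")
T=lambda x,y:(272+(x+.5)/8-.5,188+(y+.5)/8-.5)
S=lambda x,y:(280+(x+.5)/8-.5,195+(y+.5)/8-.5)
for n,a,b in[("rod",(402,338),(370,168)),("tipA",(333,230),(250,200)),("tipB",(475,468),(488,200)),("washer",(402,385),(368,290))]:
    P,e=tri(dt,T(*a),ds,S(*b)); print(n,P.round(1),round(e,1))
for n,a,b in[("plate top",(410,50),None),("left",(65,340),None),("right",(745,340),None)]:
    print(n,onz(dt,*T(*a),172))
f=dt["frame"];print([onz(dt,u,v,172).round(1) for u,v in((322,280),(322,195))])
# side plate extents
for a in((370,48),(38,300),(700,300),(370,560)): print("side",onz(ds,*S(*a),172).round(1))
R=lambda d,z:[onz(d,*p,z) for p in ()]
for z in(205,):pass
# nearby things
for n,u,v,z in[("green",295,198,29),("copper",337,181,29),("jug",215,284,120),("saucer",443,275,20),("box",465,150,110),("small tower",265,115,110),("purple",162,391,220)]:
    print(n,onz(dt,u,v,z).round(0))
print(manip.observe()["t"])
```

```text
rod [492.1  -8.2 215.7] 1.4
tipA [517.    6.4 206.9] 4.7
tipB [467.6 -23.  202.1] 2.2
washer [491.2  -7.1 174.1] 0.1
plate top [570.4241176  -10.01872685 172.        ]
left [503.49687619  69.47817107 172.        ]
right [500.60739395 -85.05463267 172.        ]
[array([410.9,  -6.3, 172. ]), array([568.2,  -8.5, 172. ])]
side [527.9 -76.7 172. ]
side [558.3  30.3 172. ]
side [422.6 -42.5 172. ]
side [454.8  60.1 172. ]
green [605.  52.  29.]
copper [641. -39.  29.]
jug [413. 197. 120.]
saucer [ 435. -256.   20.]
box [ 674. -294.  110.]
small tower [758. 106. 110.]
purple [228. 256. 220.]
0.3
```

The crops confirm the large wooden tower: rod top at top-view (322,230), wing tips at (313.5,216.5) and (331,246). The axis is at about (492,-8) and the wings lie at about 31° in world.

My plan is to centre the half-open jaws over the axis and push both wings sideways as a pure couple, turning the wrist without gripping. First I travel there, high up.

```bash
python3 -m jog '{"delta_pos":[[27,-29,-6],[54,-58,-12],[81,-87,-18],[108,-116,-24],[135,-145,-30],[162,-174,-36],[189,-203,-42],[216,-232,-48]],"turn":[-0.1,-0.2,-0.3,-0.4,-0.5,-0.6,-0.7,-0.8],"gripper":[0,0,0,0,0,0,0,0]}'
python3 - <<'E'
from h import *
s=manip.observe();R=s["orientation"];print(s["ee_pos"],R.round(3),s["joint_pos"].round(2),s["grip_width"])
print("to target",R.T@(np.array([492,-8,300])-s["ee_pos"]))
E
```

```text
t: 0.97
ee_pos: [355.7, -339.6, 301.7]
orientation: [[0.403, 0.915, 0.001], [0.915, -0.403, -0.0], [-0.0, 0.001, -1.0]]
ft_force: [0.9, -0.2, -0.3]
grip_width: 42.9
[ 355.67772263 -339.60727438  301.68369495] [[ 0.403  0.915  0.001]
 [ 0.915 -0.403 -0.   ]
 [-0.     0.001 -1.   ]] [-0.81 -0.12  1.92  0.    1.34 -0.4 ] 42.85185663477019
to target [358.42676245  -8.80151371   1.66489584]
```

```bash
python3 -m jog '{"delta_pos":[[40,-1,0],[80,-2,0],[120,-3,0],[160,-4,0],[200,-5,0],[240,-6,0],[280,-7,0],[320,-8,0]],"turn":[-0.12,-0.24,-0.36,-0.48,-0.6,-0.72,-0.84,-0.96],"gripper":[0,0,0,0,0,0,0,0]}'
python3 - <<'E'
from h import *
s=manip.observe();R=s["orientation"];print(s["joint_pos"].round(2))
print("to target",R.T@(np.array([492,-8,300])-s["ee_pos"]))
E
```

```text
t: 1.63
ee_pos: [478.6, -43.9, 301.7]
orientation: [[-0.52, 0.854, 0.001], [0.854, 0.52, -0.0], [-0.001, 0.001, -1.0]]
ft_force: [0.1, -1.0, 0.3]
grip_width: 42.5
[-0.14 -0.14  1.94 -0.    1.34 -0.69]
to target [23.66605361 30.1090028   1.66004839]
```

```bash
python3 -m jog '{"delta_pos":[[12,15,0],[24,30,0],[24,30,0],[24,30,0],[24,30,0],[24,30,0],[24,30,0],[24,30,0]],"turn":[-0.12,-0.24,-0.36,-0.48,-0.6,-0.72,-0.84,-0.96],"gripper":[0,0,0,0,0,0,0,0]}'; python3 -m jog '{"delta_pos":[[0,0,0],[0,0,0],[0,0,0],[0,0,0],[0,0,0],[0,0,0]],"turn":[-0.12,-0.24,-0.36,-0.48,-0.6,-0.6],"gripper":[0,0,0,0,0,0]}'
python3 - <<'E'
from h import *
s=manip.observe();R=s["orientation"];print(s["joint_pos"].round(2),np.degrees(np.arctan2(R[1,1],R[0,1])))
print("to target",R.T@(np.array([492,-8,300])-s["ee_pos"]))
d=viewer.read_camera("side");cv2.imwrite("pics/s2.png",d["frame"])
d=viewer.read_camera("top");cv2.imwrite("pics/t2.png",d["frame"])
E
```

```text
t: 2.3
ee_pos: [491.6, -9.7, 301.3]
orientation: [[-0.998, 0.064, 0.0], [0.064, 0.998, -0.0], [-0.0, -0.0, -1.0]]
ft_force: [0.5, 0.1, 0.2]
grip_width: 42.7
t: 2.8
ee_pos: [491.6, -9.8, 301.4]
orientation: [[-0.861, -0.508, 0.0], [-0.508, 0.861, -0.0], [-0.0, -0.0, -1.0]]
ft_force: [0.4, -0.6, -0.4]
grip_width: 42.7
[-0.07 -0.12  1.92 -0.    1.34 -2.17] 120.54696637549766
to target [-1.29076378  1.37495336  1.36345289]
```

View pics/s2.png

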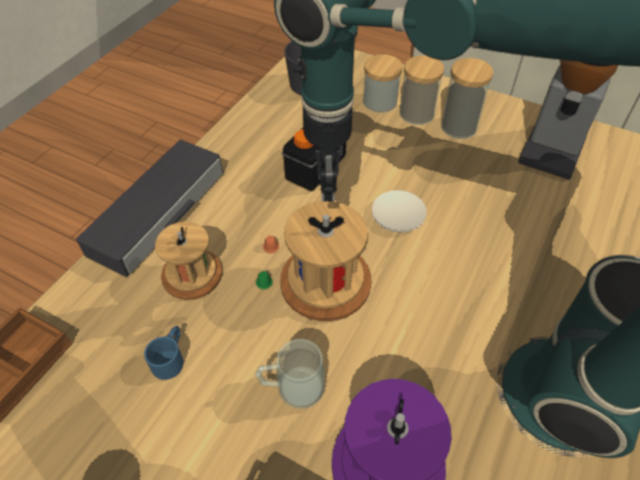

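View pics/t2.png

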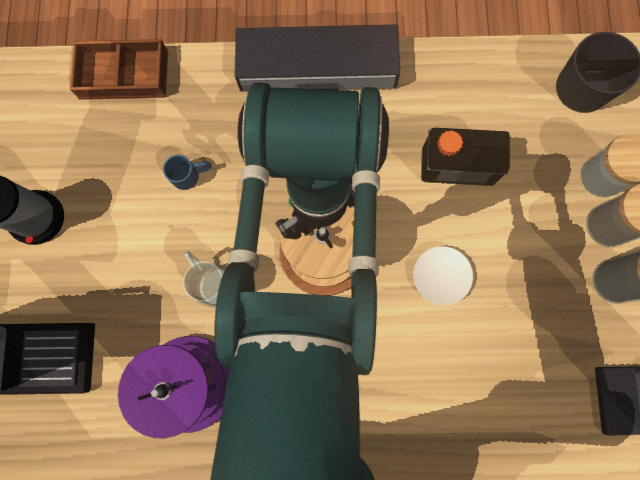

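```bash
python3 -m jog '{"delta_pos":[[-1,1,20],[-1,1,40],[-1,1,60],[-1,1,77],[-1,1,77]],"turn":[0,0,0,0,0],"gripper":[0,0,0,0,0]}'
python3 - <<'E'
from h import *
s=manip.observe();R=s["orientation"];print(s["ee_pos"])
d=viewer.read_camera("side");crop(d,260,150,120,90,6,"pics/s3.png")
d=viewer.read_camera("top");crop(d,262,180,120,90,6,"pics/t3.png")
E
```

```text
t: 3.32
ee_pos: [489.3, -8.3, 220.2]
orientation: [[-0.864, -0.503, -0.007], [-0.503, 0.864, 0.0], [0.006, 0.004, -1.0]]
ft_force: [-1.4, -0.5, -0.3]
grip_width: 43.0
[489.28673818  -8.27583729 220.22860194]
```

View pics/s3.png

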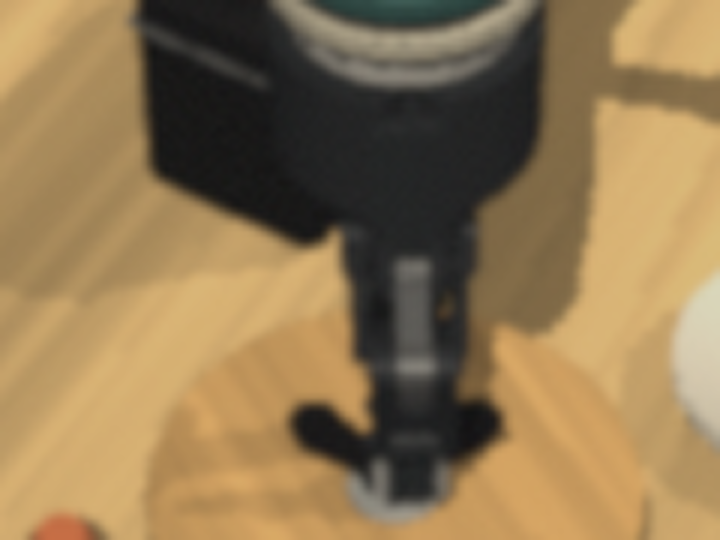

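View pics/t3.png

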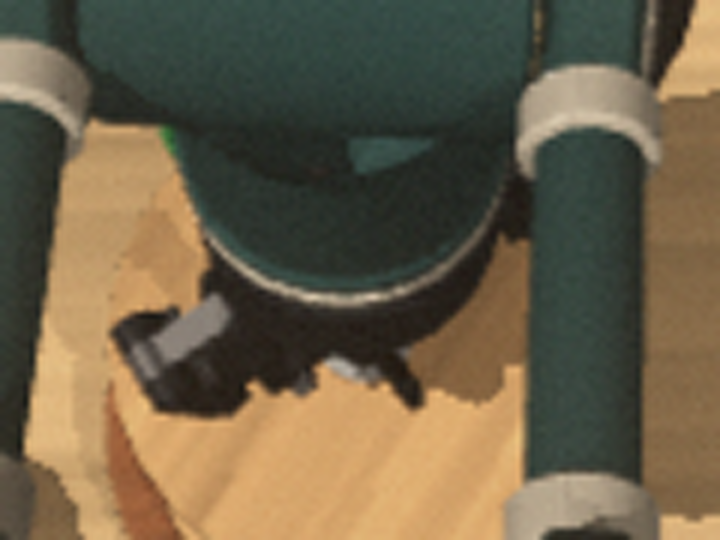

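Run:
```python
from h import *
s=manip.observe();R=s["orientation"];print(s["t"],s["ee_pos"],s["ft_force"],R[:,2])
d=viewer.read_camera("side")
for r in (21,28,35):
  p=s["ee_pos"]+R[:,1]*r
  print(r,[(z,proj(d,[p[0],p[1],z]).round(1)) for z in(195,200,205)])
crop(d,290,200,80,60,10,"pics/s4.png")
s=manip.observe();print(s["ee_pos"])
```

```text
3.4167 [491.56635437  -8.43597359 223.94348388] [-0.16180588 -0.03218484  0.0057986 ] [-1.56815743e-03  1.17879025e-04 -9.99998763e-01]
21 [(195, array([326.2, 231.7])), (200, array([326.2, 230. ])), (205, array([326.2, 228.2]))]
28 [(195, array([326.4, 234.7])), (200, array([326.4, 232.9])), (205, array([326.4, 231.2]))]
35 [(195, array([326.5, 237.7])), (200, array([326.5, 235.9])), (205, array([326.5, 234.2]))]
[492.4463583   -8.47903897 225.10246659]
```

View pics/s4.png

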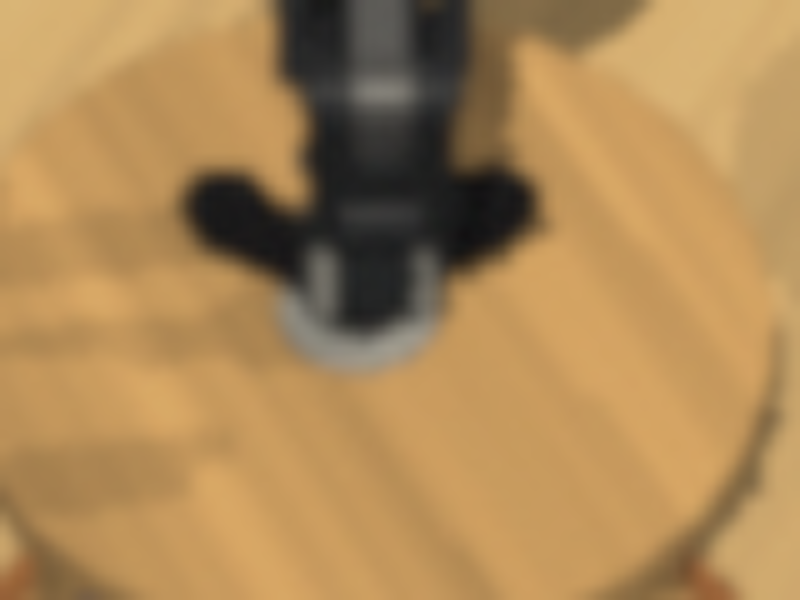

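```bash
python3 -m jog '{"delta_pos":[[0,0,7],[0,0,14],[0,0,19],[0,0,19],[0,0,19]],"turn":[0,0,0,0,0],"gripper":[0,0,0,0,0]}'
python3 -m jog '{"delta_pos":[[0,0,0],[0,0,0],[0,0,0],[0,0,0],[0,0,0],[0,0,0],[0,0,0],[0,0,0]],"turn":[0.1,0.2,0.3,0.4,0.5,0.6,0.7,0.8],"gripper":[0,0,0,0,0,0,0,0]}'
python3 - <<'E'
from h import *
s=manip.observe();R=s["orientation"];print(s["ee_pos"],s["ft_force"],s["ft_torque"],np.degrees(np.arctan2(R[1,1],R[0,1])))
d=viewer.read_camera("side");crop(d,270,180,100,75,8,"pics/s5.png")
d=viewer.read_camera("top");crop(d,272,188,100,75,8,"pics/t5.png")
E
```

```text
t: 3.88
ee_pos: [491.7, -8.4, 204.8]
orientation: [[-0.863, -0.506, -0.001], [-0.506, 0.863, 0.0], [0.001, 0.001, -1.0]]
ft_force: [-0.6, 0.5, 0.7]
grip_width: 42.8
t: 4.55
ee_pos: [492.3, -8.5, 205.7]
orientation: [[-0.962, 0.271, 0.001], [0.271, 0.962, -0.0], [-0.001, 0.0, -1.0]]
ft_force: [-0.5, -0.5, 0.1]
grip_width: 43.0
[492.27589341  -8.49014887 205.67671454] [-0.45221069 -0.45077906  0.14883716] [ 0.01263398 -0.01994287 -0.02258094] 74.2509705779239
```

View pics/s5.png

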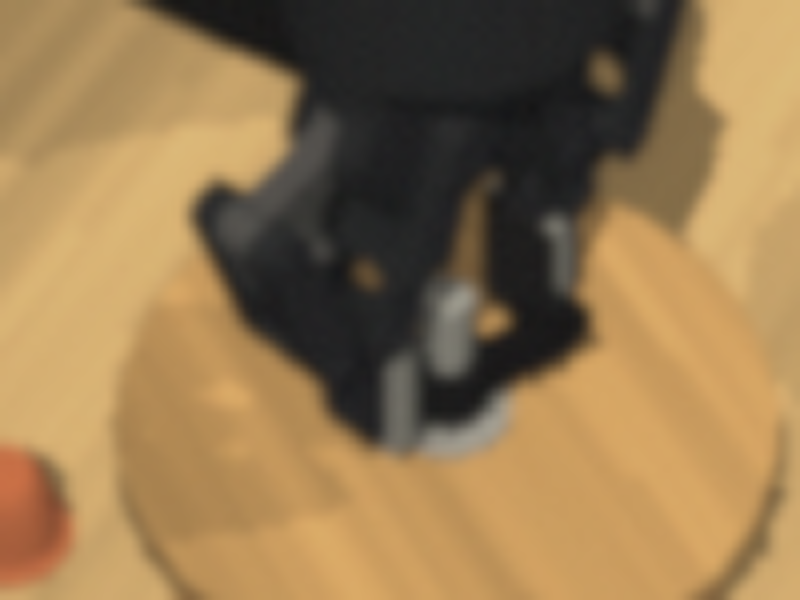

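View pics/t5.png

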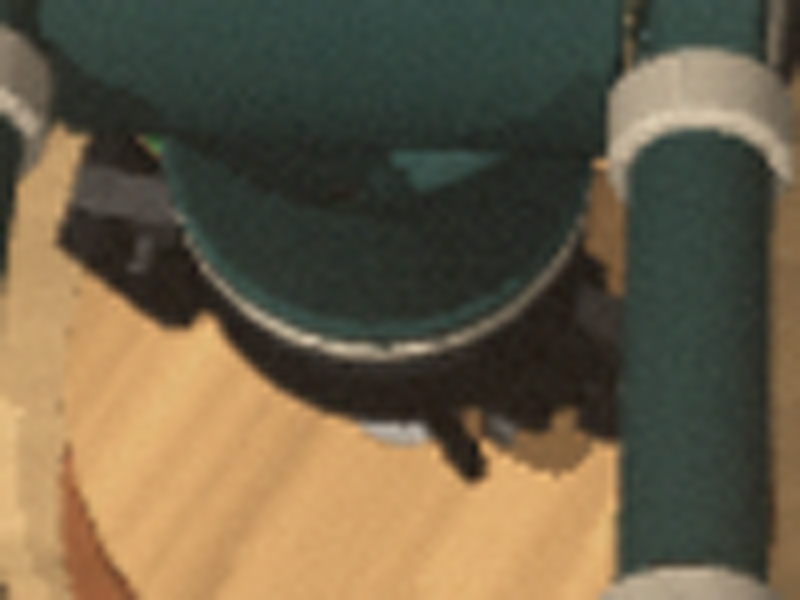

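Jaws straddle the nut centred on the rod; the near wing tip in the top crop, at (475,470), hasn't moved. First stroke: the nut needs at least 288° to seat, so about 205° of pushing from here is safe.

```bash
python3 -m jog '{"delta_pos":[[0,0,0],[0,0,0],[0,0,0],[0,0,0],[0,0,0],[0,0,0],[0,0,0],[0,0,0]],"turn":[0.08,0.16,0.24,0.32,0.42,0.52,0.62,0.72],"gripper":[0,0,0,0,0,0,0,0]}'
python3 - <<'E'
from h import *
s=manip.observe();R=s["orientation"];print(s["ee_pos"],s["ft_force"],s["ft_torque"],np.degrees(np.arctan2(R[1,1],R[0,1])))
d=viewer.read_camera("side");crop(d,270,180,100,75,8,"pics/s6.png")
d=viewer.read_camera("top");crop(d,272,188,100,75,8,"pics/t6.png")
E
```

```text
t: 5.32
ee_pos: [492.2, -8.6, 205.5]
orientation: [[-0.547, 0.837, 0.0], [0.837, 0.547, -0.0], [-0.0, 0.0, -1.0]]
ft_force: [0.7, 0.1, -0.5]
grip_width: 42.8
[492.21793179  -8.56934696 205.51462744] [ 0.74860238  0.07861775 -0.48552624] [-0.01739613 -0.00756379  0.06362339] 33.1904587487154
```

View pics/s6.png

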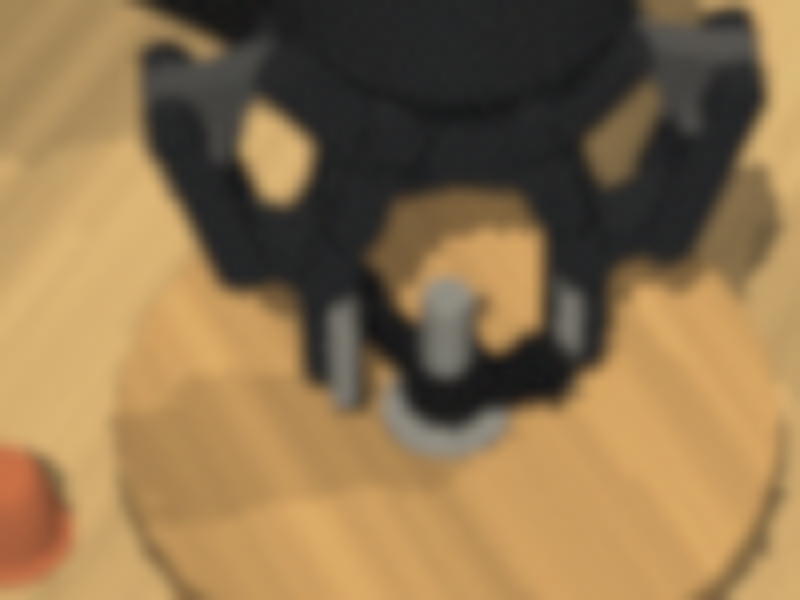

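View pics/t6.png

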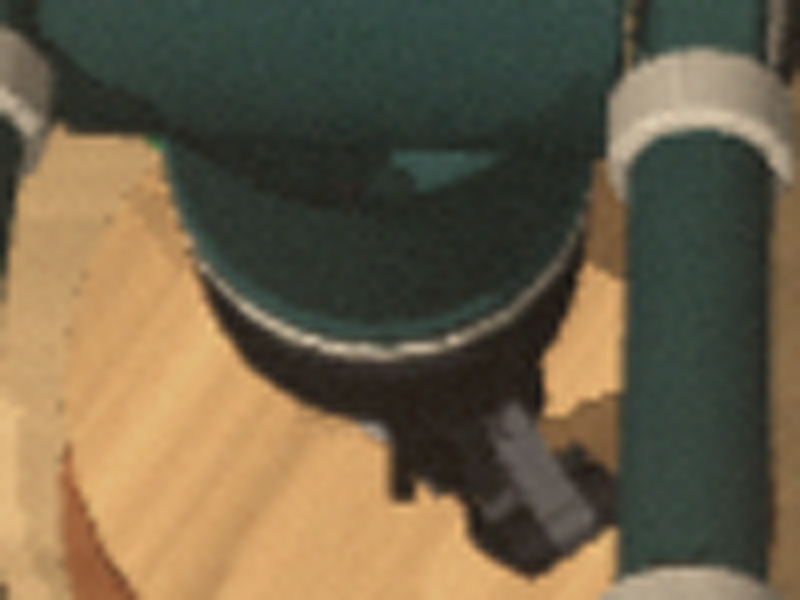

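The wing has turned clockwise: its tip moved from (475,470) to (400,490) in the top crop. Both pads push at its flanks with almost no force, so I continue.

```bash
for i in 1; do python3 -m jog '{"delta_pos":[[0,0,0],[0,0,0],[0,0,0],[0,0,0],[0,0,0],[0,0,0],[0,0,0],[0,0,0]],"turn":[0.1,0.2,0.3,0.4,0.5,0.6,0.7,0.8],"gripper":[0,0,0,0,0,0,0,0]}'; done
python3 -m jog '{"delta_pos":[[0,0,0],[0,0,0],[0,0,0],[0,0,0],[0,0,0],[0,0,0],[0,0,0],[0,0,0]],"turn":[0.1,0.2,0.3,0.4,0.5,0.6,0.7,0.8],"gripper":[0,0,0,0,0,0,0,0]}'
python3 -m jog '{"delta_pos":[[0,0,0],[0,0,0],[0,0,0],[0,0,0],[0,0,0],[0,0,0],[0,0,0],[0,0,0]],"turn":[0.1,0.2,0.3,0.4,0.5,0.6,0.7,0.8],"gripper":[0,0,0,0,0,0,0,0]}'
python3 -m jog '{"delta_pos":[[0,0,0],[0,0,0],[0,0,0],[0,0,0],[0,0,0],[0,0,0],[0,0,0],[0,0,0]],"turn":[0.1,0.2,0.3,0.4,0.5,0.55,0.55,0.55],"gripper":[0,0,0,0,0,0,0,0]}'
python3 - <<'E'
from h import *
s=manip.observe();R=s["orientation"];print(s["ee_pos"],s["ft_force"],s["ft_torque"],np.degrees(np.arctan2(R[1,1],R[0,1])),s["joint_pos"])
d=viewer.read_camera("side");crop(d,270,180,100,75,8,"pics/s7.png")
d=viewer.read_camera("top");crop(d,272,188,100,75,8,"pics/t7.png")
E
```

```text
t: 6.08
ee_pos: [492.1, -8.4, 205.4]
orientation: [[0.217, 0.976, 0.0], [0.976, -0.217, 0.0], [0.0, 0.0, -1.0]]
ft_force: [-0.2, 0.5, -0.9]
grip_width: 42.6
t: 6.75
ee_pos: [492.2, -8.4, 205.5]
orientation: [[0.851, 0.525, 0.001], [0.525, -0.851, 0.0], [0.001, 0.0, -1.0]]
ft_force: [0.3, -0.2, 0.6]
grip_width: 42.7
t: 7.42
ee_pos: [492.3, -8.5, 205.5]
orientation: [[0.969, -0.245, 0.001], [-0.245, -0.969, -0.0], [0.001, -0.0, -1.0]]
ft_force: [0.8, -0.1, 0.2]
grip_width: 42.9
t: 8.08
ee_pos: [492.1, -8.5, 205.4]
orientation: [[0.701, -0.713, 0.0], [-0.713, -0.701, 0.0], [0.0, -0.0, -1.0]]
ft_force: [-1.0, -0.5, -0.0]
grip_width: 42.7
[492.0527205   -8.45689127 205.39743342] [-0.96055217 -0.47186554 -0.00512627] [ 0.02872575 -0.01332748 -0.03837181] -135.46555706746116 [-6.78330331e-02 -4.88142073e-02  2.03949511e+00  4.84046296e-05
  1.15081844e+00  2.29646723e+00]
```

View pics/s7.png

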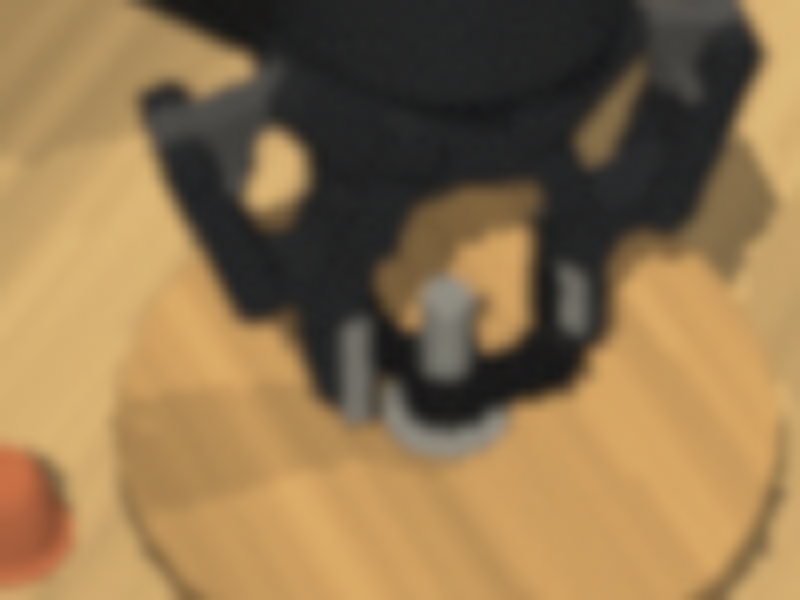

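View pics/t7.png

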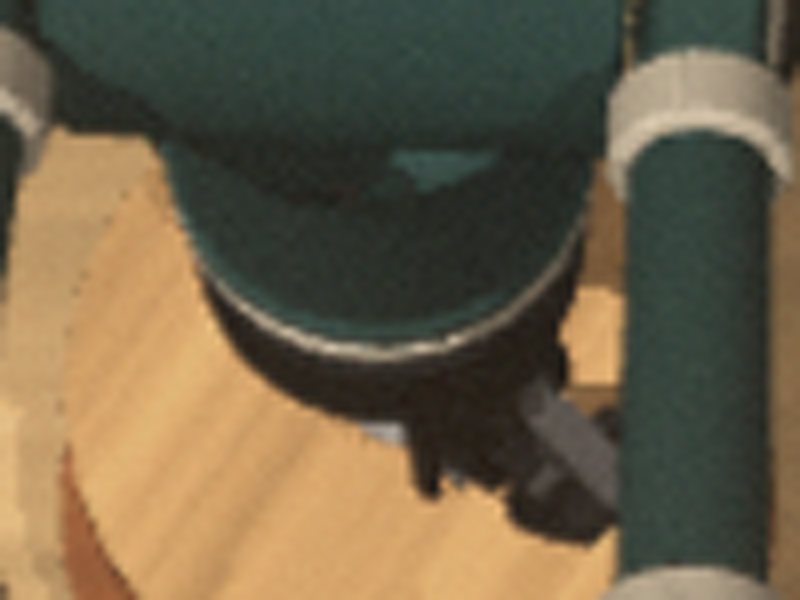

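After about 200° the nut still turns freely and the plate grain is unchanged, so the tower has not turned. I back off, lift clear and rewind by half a turn.

```bash
python3 -m jog '{"delta_pos":[[0,0,0],[0,0,-15],[0,0,-30],[0,0,-45],[0,0,-45],[0,0,-45],[0,0,-45],[0,0,-45]],"turn":[-0.12,-0.14,-0.14,-0.18,-0.3,-0.42,-0.54,-0.66],"gripper":[0,0,0,0,0,0,0,0]}'
python3 -m jog '{"delta_pos":[[0,0,0],[0,0,0],[0,0,0],[0,0,0],[0,0,0],[0,0,0],[0,0,0],[0,0,0]],"turn":[-0.12,-0.24,-0.36,-0.48,-0.6,-0.72,-0.84,-0.96],"gripper":[0,0,0,0,0,0,0,0]}'
python3 -m jog '{"delta_pos":[[0,0,0],[0,0,0],[0,0,0],[0,0,0],[0,0,0],[0,0,0],[0,0,0],[0,0,0]],"turn":[-0.12,-0.24,-0.36,-0.48,-0.6,-0.72,-0.84,-0.96],"gripper":[0,0,0,0,0,0,0,0]}'
python3 -m jog '{"delta_pos":[[0,0,0],[0,0,0],[0,0,0],[0,0,0],[0,0,0],[0,0,0],[0,0,0],[0,0,0]],"turn":[-0.12,-0.24,-0.36,-0.48,-0.6,-0.72,-0.82,-0.82],"gripper":[0,0,0,0,0,0,0,0]}'
python3 - <<'E'
from h import *
s=manip.observe();R=s["orientation"];print(s["ee_pos"],np.degrees(np.arctan2(R[1,1],R[0,1])))
d=viewer.read_camera("side");crop(d,270,180,100,75,8,"pics/s8.png")
d=viewer.read_camera("top");crop(d,272,188,100,75,8,"pics/t8.png")
E
```

```text
t: 8.85
ee_pos: [492.0, -8.5, 250.5]
orientation: [[0.992, -0.129, 0.0], [-0.129, -0.992, 0.0], [0.0, -0.0, -1.0]]
ft_force: [-0.5, 0.3, 0.5]
grip_width: 42.6
t: 9.52
ee_pos: [492.0, -8.5, 250.3]
orientation: [[0.675, 0.738, -0.0], [0.738, -0.675, 0.0], [-0.0, -0.0, -1.0]]
ft_force: [-0.5, -0.4, 0.0]
grip_width: 42.8
t: 10.18
ee_pos: [492.0, -8.4, 250.3]
orientation: [[-0.218, 0.976, -0.0], [0.976, 0.218, 0.0], [0.0, -0.0, -1.0]]
ft_force: [-0.0, -0.3, 0.7]
grip_width: 42.8
t: 10.85
ee_pos: [492.0, -8.4, 250.3]
orientation: [[-0.86, 0.51, -0.0], [0.51, 0.86, -0.0], [0.0, -0.0, -1.0]]
ft_force: [0.3, 0.4, -0.6]
grip_width: 42.6
[491.96392357  -8.44576555 250.26102757] 59.33012441343276
```

View pics/s8.png

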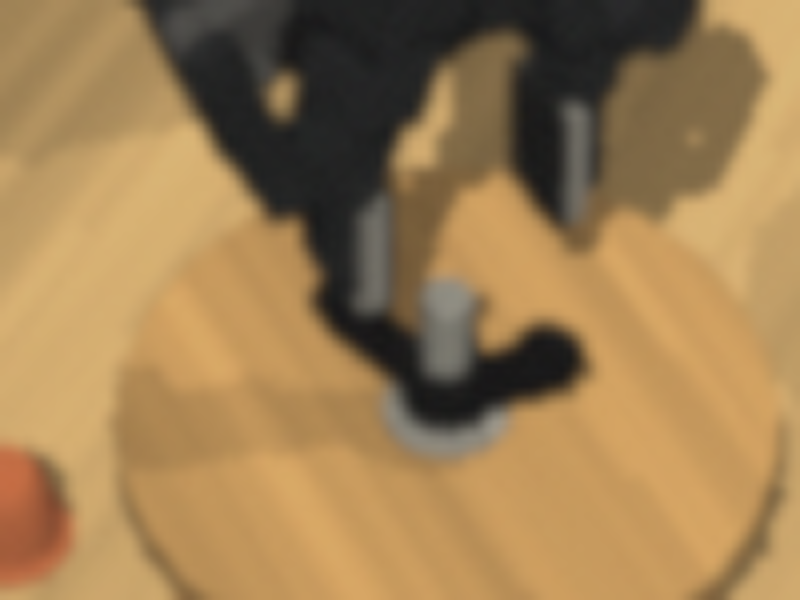

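View pics/t8.png

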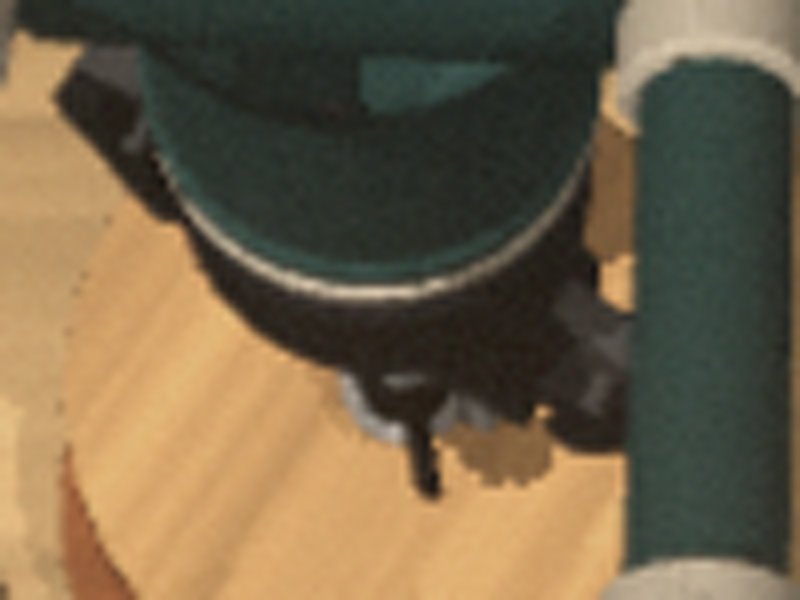

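Lifted clear, and the wings stay where I left them (tip at top crop (430,492)). I descend and start the second stroke; the nut can seat at the earliest about 86° further on.

```bash
python3 -m jog '{"delta_pos":[[0,0,15],[0,0,30],[0,0,45],[0,0,45],[0,0,45],[0,0,45],[0,0,45],[0,0,45]],"turn":[0,0,0,0,0.1,0.2,0.3,0.4],"gripper":[0,0,0,0,0,0,0,0]}'
python3 -m jog '{"delta_pos":[[0,0,0],[0,0,0],[0,0,0],[0,0,0],[0,0,0],[0,0,0],[0,0,0],[0,0,0]],"turn":[0.1,0.2,0.3,0.4,0.5,0.6,0.7,0.8],"gripper":[0,0,0,0,0,0,0,0]}'
python3 -m jog '{"delta_pos":[[0,0,0],[0,0,0],[0,0,0],[0,0,0]],"turn":[0.1,0.2,0.3,0.4],"gripper":[0,0,0,0]}'
cat > chk.py <<'E'
from h import *
import sys
T=[];F=[]
for i in range(4):
    viewer.read_camera("top"); s=manip.observe(); T.append(s["ft_torque"]);F.append(s["ft_force"])
R=s["orientation"];print("t",round(s["t"],2),"F",np.mean(F,0).round(2),"T",np.mean(T,0).round(3),"sd",np.std(T,0)[2].round(3),"tau6",s["joint_torque"][5].round(3),"alpha",np.degrees(np.arctan2(R[1,1],R[0,1])).round(2),s["ee_pos"].round(1))
if len(sys.argv)>1:
    n=sys.argv[1]
    d=viewer.read_camera("side");a=cv2.resize(d["frame"][180:255,270:370],None,fx=4,fy=4,interpolation=2)
    d=viewer.read_camera("top");b=cv2.resize(d["frame"][188:263,272:372],None,fx=4,fy=4,interpolation=2)
    cv2.imwrite(f"pics/{n}.png",np.hstack([a,b]))
E
python3 chk.py c1
```

```text
t: 11.62
ee_pos: [492.4, -8.6, 206.1]
orientation: [[-0.585, 0.811, 0.001], [0.811, 0.585, -0.0], [-0.001, 0.0, -1.0]]
ft_force: [0.3, -0.4, 0.0]
grip_width: 42.6
t: 12.28
ee_pos: [492.4, -8.4, 206.2]
orientation: [[0.174, 0.985, 0.001], [0.985, -0.174, 0.0], [0.0, 0.001, -1.0]]
ft_force: [-0.1, -0.3, -0.7]
grip_width: 43.0
t: 12.62
ee_pos: [492.5, -8.4, 206.3]
orientation: [[0.544, 0.839, 0.001], [0.839, -0.544, 0.0], [0.001, 0.001, -1.0]]
ft_force: [-0.6, -0.1, -0.5]
grip_width: 42.5
t 12.82 F [ 0.14 -0.14 -0.13] T [-0.014  0.013  0.006] sd 0.015 tau6 0.074 alpha -32.47 [492.3  -8.5 205.9]
```

View pics/c1.png

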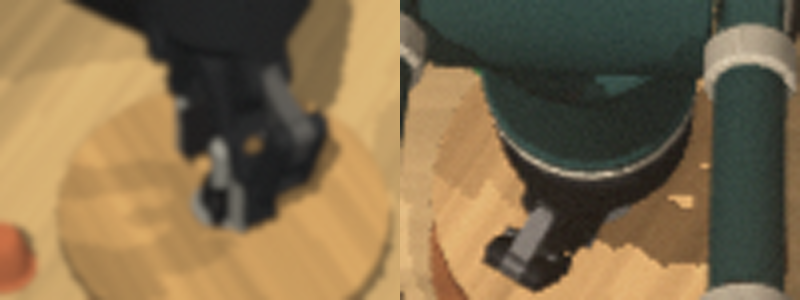

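```bash
python3 -m jog '{"delta_pos":[[0,0,0],[0,0,0],[0,0,0]],"turn":[0.06,0.12,0.18],"gripper":[0,0,0]}' >/dev/null; python3 chk.py
```

```text
t 13.37 F [ 0.01 -0.32 -0.02] T [-0.007  0.002  0.001] sd 0.052 tau6 0.034 alpha -42.78 [492.   -8.5 205.3]
```

```bash
python3 -m jog '{"delta_pos":[[0,0,0],[0,0,0],[0,0,0]],"turn":[0.06,0.12,0.18],"gripper":[0,0,0]}' >/dev/null; python3 chk.py
```

```text
t 13.82 F [-0.52 -0.13 -0.38] T [ 0.011 -0.013  0.012] sd 0.033 tau6 0.029 alpha -53.08 [492.   -8.5 205.3]
```

```bash
python3 -m jog '{"delta_pos":[[0,0,0],[0,0,0],[0,0,0]],"turn":[0.06,0.12,0.18],"gripper":[0,0,0]}' >/dev/null; python3 chk.py
```

```text
t 14.27 F [-0.23  0.02  0.03] T [ 0.    -0.022 -0.008] sd 0.03 tau6 0.028 alpha -63.38 [492.   -8.5 205.3]
```

```bash
python3 -m jog '{"delta_pos":[[0,0,0],[0,0,0],[0,0,0]],"turn":[0.06,0.12,0.18],"gripper":[0,0,0]}' >/dev/null; python3 chk.py
```

```text
t 14.72 F [0.22 0.3  0.16] T [ 0.009 -0.017 -0.009] sd 0.034 tau6 0.027 alpha -73.69 [492.   -8.5 205.3]
```

```bash
python3 -m jog '{"delta_pos":[[0,0,0],[0,0,0],[0,0,0]],"turn":[0.06,0.12,0.18],"gripper":[0,0,0]}' >/dev/null; python3 chk.py
```

```text
t 15.17 F [-0.02 -0.2  -0.12] T [ 0.    -0.029 -0.019] sd 0.04 tau6 0.027 alpha -84.01 [491.9  -8.5 205.3]
```

```bash
python3 -m jog '{"delta_pos":[[0,0,0],[0,0,0],[0,0,0]],"turn":[0.06,0.12,0.18],"gripper":[0,0,0]}' >/dev/null; python3 chk.py
```

```text
t 15.62 F [-0.   -0.17 -0.29] T [-0.005 -0.018  0.012] sd 0.036 tau6 0.027 alpha -94.32 [491.9  -8.5 205.3]
```

```bash
python3 -m jog '{"delta_pos":[[0,0,0],[0,0,0],[0,0,0]],"turn":[0.06,0.12,0.18],"gripper":[0,0,0]}' >/dev/null; python3 chk.py c2
```

```text
t 16.07 F [0.13 0.42 0.11] T [ 0.012  0.008 -0.05 ] sd 0.017 tau6 0.027 alpha -104.63 [492.   -8.5 205.3]
```

View pics/c2.png

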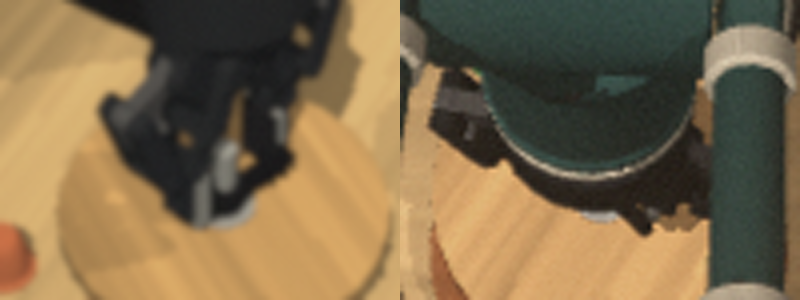

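```bash
python3 -m jog '{"delta_pos":[[0,0,0],[0,0,0],[0,0,0]],"turn":[0.06,0.12,0.18],"gripper":[0,0,0]}' >/dev/null; python3 chk.py
```

```text
t 16.62 F [ 0.22 -0.1   0.08] T [ 0.033 -0.012  0.019] sd 0.026 tau6 0.032 alpha -114.97 [492.   -8.5 205.3]
```

```bash
python3 -m jog '{"delta_pos":[[0,0,0],[0,0,0],[0,0,0]],"turn":[0.06,0.12,0.18],"gripper":[0,0,0]}' >/dev/null; python3 chk.py
```

```text
t 17.07 F [-0.09  0.11  0.08] T [ 0.003 -0.001 -0.005] sd 0.031 tau6 0.029 alpha -125.26 [492.   -8.4 205.3]
```

```bash
python3 -m jog '{"delta_pos":[[0,0,0],[0,0,0],[0,0,0]],"turn":[0.06,0.12,0.18],"gripper":[0,0,0]}' >/dev/null; python3 chk.py c3
```

```text
t 17.52 F [-0.16  0.11  0.26] T [-0.005 -0.006 -0.001] sd 0.023 tau6 0.028 alpha -135.57 [492.   -8.4 205.3]
```

View pics/c3.png

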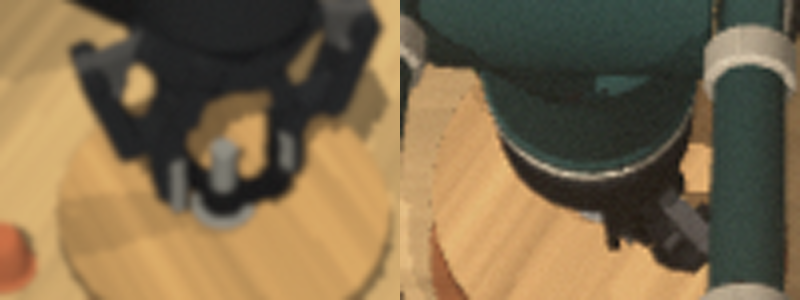

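Turned about 382° so far and the nut is still free. I rewind for the third stroke.

```bash
python3 -m jog '{"delta_pos":[[0,0,0],[0,0,-15],[0,0,-30],[0,0,-45],[0,0,-45],[0,0,-45],[0,0,-45],[0,0,-45]],"turn":[-0.12,-0.14,-0.14,-0.18,-0.3,-0.42,-0.54,-0.66],"gripper":[0,0,0,0,0,0,0,0]}' | head -1
python3 -m jog '{"delta_pos":[[0,0,0],[0,0,0],[0,0,0],[0,0,0],[0,0,0],[0,0,0],[0,0,0],[0,0,0]],"turn":[-0.12,-0.24,-0.36,-0.48,-0.6,-0.72,-0.84,-0.96],"gripper":[0,0,0,0,0,0,0,0]}' | head -1
python3 -m jog '{"delta_pos":[[0,0,0],[0,0,0],[0,0,0],[0,0,0],[0,0,0],[0,0,0],[0,0,0],[0,0,0]],"turn":[-0.12,-0.24,-0.36,-0.48,-0.6,-0.72,-0.84,-0.96],"gripper":[0,0,0,0,0,0,0,0]}' | head -1
python3 -m jog '{"delta_pos":[[0,0,0],[0,0,0],[0,0,0],[0,0,0],[0,0,0],[0,0,0],[0,0,0],[0,0,0]],"turn":[-0.12,-0.24,-0.36,-0.48,-0.6,-0.72,-0.82,-0.82],"gripper":[0,0,0,0,0,0,0,0]}'
python3 chk.py c4
python3 - <<'E'
from h import *
d=viewer.read_camera("side");crop(d,270,180,100,75,8,"pics/s9.png")
E
```

```text
t: 18.28
t: 18.95
t: 19.62
t: 20.28
ee_pos: [492.0, -8.4, 250.3]
orientation: [[-0.86, 0.511, -0.0], [0.511, 0.86, 0.0], [0.0, 0.0, -1.0]]
ft_force: [0.1, 0.0, -0.3]
grip_width: 42.5
t 20.48 F [ 0.18  0.21 -0.05] T [0.002 0.014 0.019] sd 0.027 tau6 0.008 alpha 58.97 [492.   -8.5 250.2]
```

View pics/c4.png

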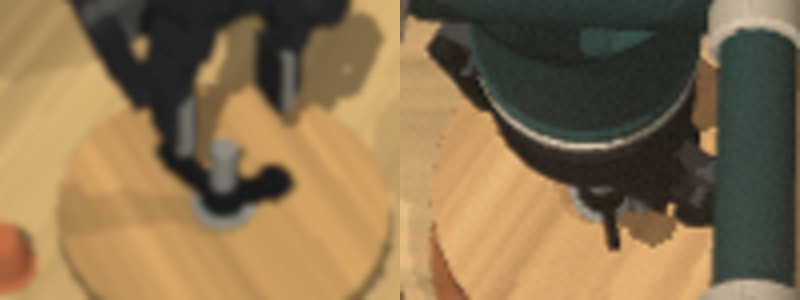

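View pics/s9.png

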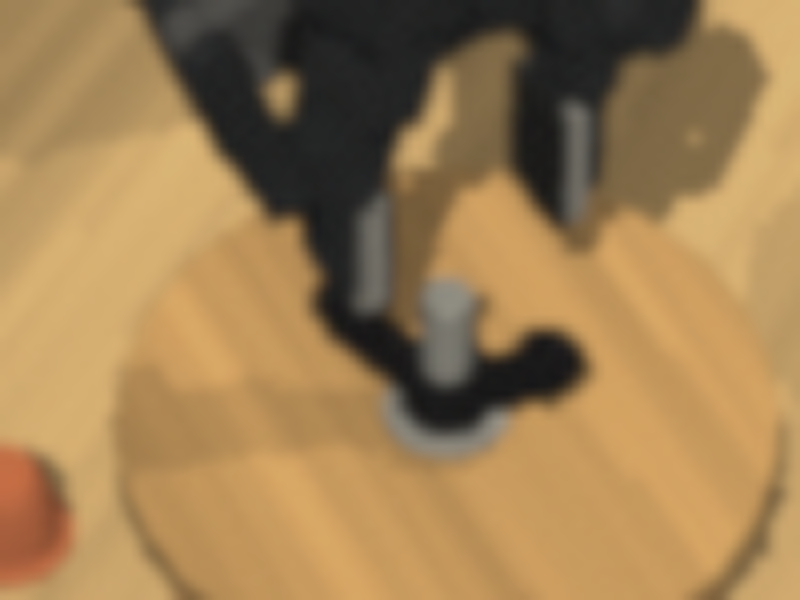

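The wing top sits about 1 px lower than one stroke earlier (crop row 333 vs 325), so the nut is descending. Third stroke, now in small steps.

```bash
python3 -m jog '{"delta_pos":[[0,0,15],[0,0,30],[0,0,45],[0,0,45],[0,0,45],[0,0,45],[0,0,45],[0,0,45]],"turn":[0,0,0,0,0.06,0.12,0.18,0.24],"gripper":[0,0,0,0,0,0,0,0]}' |head -2; python3 chk.py
```

```text
t: 21.3
ee_pos: [492.4, -8.5, 206.2]
t 21.5 F [-0.21  0.25 -0.14] T [ 0.014 -0.    -0.045] sd 0.024 tau6 0.043 alpha 45.41 [492.3  -8.5 205.9]
```

```bash
python3 -m jog '{"delta_pos":[[0,0,0],[0,0,0],[0,0,0]],"turn":[0.05,0.10,0.15],"gripper":[0,0,0]}' >/dev/null; python3 chk.py
```

```text
t 21.95 F [-0.29 -0.08 -0.14] T [-0.008 -0.015  0.002] sd 0.033 tau6 0.026 alpha 36.84 [492.1  -8.5 205.5]
```

```bash
python3 -m jog '{"delta_pos":[[0,0,0],[0,0,0],[0,0,0]],"turn":[0.05,0.10,0.15],"gripper":[0,0,0]}' >/dev/null; python3 chk.py
```

```text
t 22.4 F [0.3  0.12 0.1 ] T [ 0.026 -0.003 -0.022] sd 0.023 tau6 0.024 alpha 28.26 [492.   -8.5 205.3]
```

```bash
python3 -m jog '{"delta_pos":[[0,0,0],[0,0,0],[0,0,0]],"turn":[0.05,0.10,0.15],"gripper":[0,0,0]}' >/dev/null; python3 chk.py
```

```text
t 22.85 F [0.07 0.09 0.13] T [ 0.01  -0.018 -0.017] sd 0.013 tau6 0.023 alpha 19.67 [492.   -8.5 205.3]
```

```bash
python3 -m jog '{"delta_pos":[[0,0,0],[0,0,0],[0,0,0]],"turn":[0.05,0.10,0.15],"gripper":[0,0,0]}' >/dev/null; python3 chk.py
```

```text
t 23.3 F [0.21 0.3  0.25] T [0.023 0.01  0.019] sd 0.021 tau6 0.022 alpha 11.08 [492.   -8.5 205.3]
```

```bash
python3 -m jog '{"delta_pos":[[0,0,0],[0,0,0],[0,0,0]],"turn":[0.05,0.10,0.15],"gripper":[0,0,0]}' >/dev/null; python3 chk.py d1
```

```text
t 23.75 F [ 0.04 -0.22  0.  ] T [ 0.008 -0.004 -0.013] sd 0.027 tau6 0.022 alpha 2.48 [492.   -8.5 205.3]
```

View pics/d1.png

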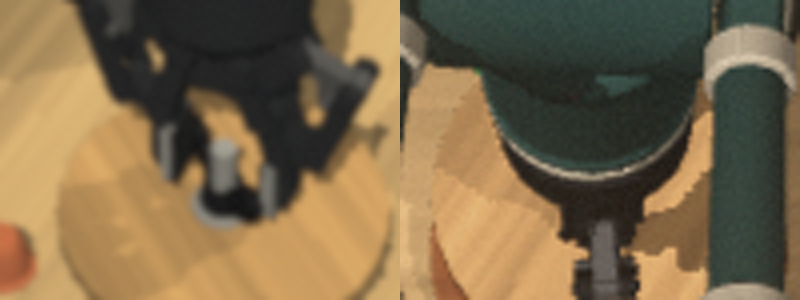

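```bash
python3 -m jog '{"delta_pos":[[0,0,0],[0,0,0],[0,0,0]],"turn":[0.05,0.10,0.15],"gripper":[0,0,0]}' >/dev/null; python3 chk.py
```

```text
t 24.3 F [-0.05 -0.3  -0.05] T [-0.023  0.001  0.014] sd 0.026 tau6 0.027 alpha -6.13 [492.   -8.5 205.3]
```

```bash
python3 -m jog '{"delta_pos":[[0,0,0],[0,0,0],[0,0,0]],"turn":[0.05,0.10,0.15],"gripper":[0,0,0]}' >/dev/null; python3 chk.py
```

```text
t 24.75 F [-0.2  -0.01 -0.01] T [0.002 0.046 0.015] sd 0.019 tau6 0.024 alpha -14.71 [492.   -8.5 205.3]
```

```bash
python3 -m jog '{"delta_pos":[[0,0,0],[0,0,0],[0,0,0]],"turn":[0.05,0.10,0.15],"gripper":[0,0,0]}' >/dev/null; python3 chk.py
```

```text
t 25.2 F [ 0.13  0.27 -0.13] T [ 0.027 -0.     0.039] sd 0.029 tau6 0.023 alpha -23.3 [492.   -8.5 205.3]
```

```bash
python3 -m jog '{"delta_pos":[[0,0,0],[0,0,0],[0,0,0]],"turn":[0.05,0.10,0.15],"gripper":[0,0,0]}' >/dev/null; python3 chk.py
```

```text
t 25.65 F [0.03 0.11 0.32] T [0.014 0.001 0.013] sd 0.016 tau6 0.023 alpha -31.89 [492.   -8.5 205.3]
```

```bash
python3 -m jog '{"delta_pos":[[0,0,0],[0,0,0],[0,0,0]],"turn":[0.05,0.10,0.15],"gripper":[0,0,0]}' >/dev/null; python3 chk.py
```

```text
t 26.1 F [0.41 0.49 0.23] T [-0.011 -0.011  0.   ] sd 0.04 tau6 0.023 alpha -40.48 [492.   -8.5 205.3]
```

```bash
python3 -m jog '{"delta_pos":[[0,0,0],[0,0,0],[0,0,0]],"turn":[0.05,0.10,0.15],"gripper":[0,0,0]}' >/dev/null; python3 chk.py d2
```

```text
t 26.55 F [-0.07 -0.07  0.35] T [0.019 0.    0.001] sd 0.023 tau6 0.023 alpha -49.08 [492.   -8.5 205.3]
```

View pics/d2.png

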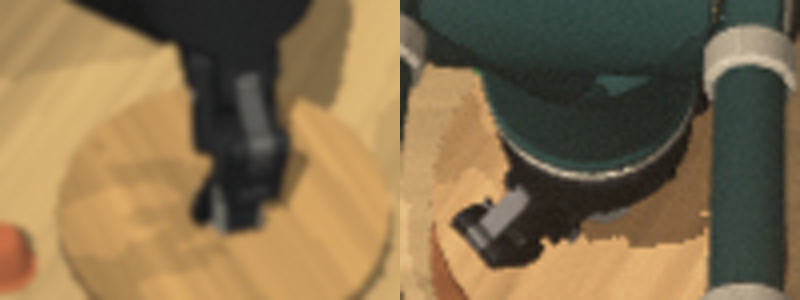

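Still free at about 476° and the grain hasn't changed. Continuing.

```bash
python3 -m jog '{"delta_pos":[[0,0,0],[0,0,0],[0,0,0]],"turn":[0.05,0.10,0.15],"gripper":[0,0,0]}' >/dev/null; python3 chk.py
```

```text
t 27.1 F [0.17 0.27 0.09] T [ 0.012 -0.008  0.01 ] sd 0.027 tau6 0.027 alpha -57.7 [492.   -8.5 205.3]
```

```bash
python3 -m jog '{"delta_pos":[[0,0,0],[0,0,0],[0,0,0]],"turn":[0.05,0.10,0.15],"gripper":[0,0,0]}' >/dev/null; python3 chk.py
```

```text
t 27.55 F [ 0.01  0.   -0.54] T [-0.023  0.    -0.005] sd 0.01 tau6 0.025 alpha -66.28 [492.   -8.5 205.3]
```

```bash
python3 -m jog '{"delta_pos":[[0,0,0],[0,0,0],[0,0,0]],"turn":[0.05,0.10,0.15],"gripper":[0,0,0]}' >/dev/null; python3 chk.py
```

```text
t 28.0 F [ 0.21  0.22 -0.31] T [-0.005  0.033 -0.032] sd 0.046 tau6 0.024 alpha -74.87 [492.   -8.5 205.3]
```

```bash
python3 -m jog '{"delta_pos":[[0,0,0],[0,0,0],[0,0,0]],"turn":[0.05,0.10,0.15],"gripper":[0,0,0]}' >/dev/null; python3 chk.py d3
```

```text
t 28.45 F [ 0.19 -0.19  0.09] T [-0.001 -0.009  0.013] sd 0.029 tau6 0.023 alpha -83.46 [492.   -8.5 205.3]
```

View pics/d3.png

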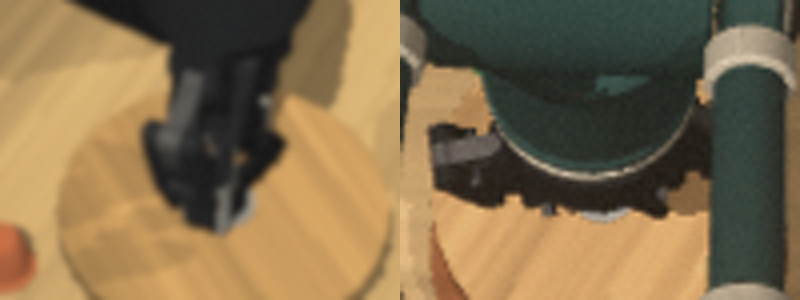

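```bash
python3 -m jog '{"delta_pos":[[0,0,0],[0,0,0],[0,0,0]],"turn":[0.05,0.10,0.15],"gripper":[0,0,0]}' >/dev/null; python3 chk.py
```

```text
t 29.0 F [ 3.61 -1.79 -1.85] T [-0.182 -0.554  0.149] sd 0.061 tau6 0.14 alpha -92.07 [492.8  -8.8 205.5]
```

```bash
python3 -m jog '{"delta_pos":[[0,0,0],[0,0,0],[0,0,0]],"turn":[0.05,0.10,0.15],"gripper":[0,0,0]}' >/dev/null; python3 chk.py
```

```text
t 29.45 F [ 4.08 -1.56 -2.  ] T [-0.251 -0.754  0.132] sd 0.021 tau6 0.143 alpha -100.66 [492.6  -8.7 205.5]
```

```bash
python3 -m jog '{"delta_pos":[[0,0,0],[0,0,0],[0,0,0]],"turn":[0.05,0.10,0.15],"gripper":[0,0,0]}' >/dev/null; python3 chk.py
```

```text
t 29.9 F [ 4.63 -2.06 -2.11] T [-0.294 -0.798  0.102] sd 0.027 tau6 0.131 alpha -109.27 [492.6  -8.6 205.5]
```

```bash
python3 -m jog '{"delta_pos":[[0,0,0],[0,0,0],[0,0,0]],"turn":[0.05,0.10,0.15],"gripper":[0,0,0]}' >/dev/null; python3 chk.py d4
```

```text
t 30.35 F [ 3.86 -2.63 -2.36] T [-0.358 -0.709  0.125] sd 0.035 tau6 0.132 alpha -117.86 [492.3  -8.7 205.5]
```

View pics/d4.png

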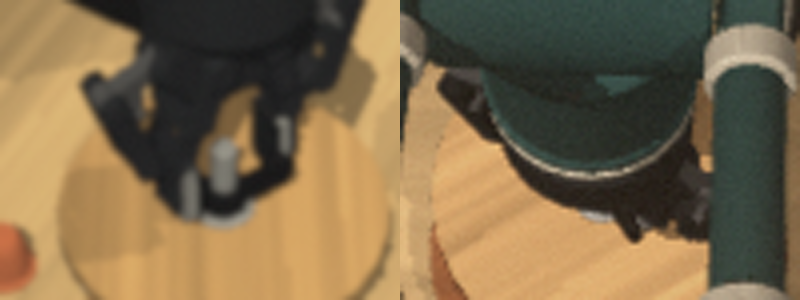

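The nut went tight between α=-83° and -92° (tz 0.15 N m, force about 4 N). I had queued several steps in one batch, so the later ones turned the tower with it: the plate grain has visibly rotated in d4. I stop pushing and measure how far, from the grain direction.

```bash
cat > grain.py <<'E'
from h import *
def rect(d,f,c=(492,-8),z=172,R=80,s=3):
    P=[(c[0]+a,c[1]+b) for a,b in((-R,-R),(-R,R),(R,R),(R,-R))]
    src=np.float32([proj(d,[x,y,z]) for x,y in P]); dst=np.float32([[(x-c[0]+R)*s,(y-c[1]+R)*s] for x,y in P])  # img col=x,row=y
    return cv2.warpPerspective(f,cv2.getPerspectiveTransform(src,dst),(2*R*s,2*R*s),flags=cv2.INTER_CUBIC)
def angs(d,f,mask,s=3,R=80):
    g=cv2.GaussianBlur(cv2.cvtColor(rect(d,f),cv2.COLOR_BGR2GRAY).astype(np.float32),(0,0),4)
    gx=cv2.Sobel(g,cv2.CV_32F,1,0);gy=cv2.Sobel(g,cv2.CV_32F,0,1)
    w=(mask>0)&(np.hypot(gx,gy)<np.percentile(np.hypot(gx,gy)[mask>0],85))
    a=np.degrees(np.arctan2(2*(gx*gy)[w].sum(),(gx**2-gy**2)[w].sum()))/2
    coh=np.hypot(2*(gx*gy)[w].sum(),(gx**2-gy**2)[w].sum())/(gx**2+gy**2)[w].sum()
    return (a+90)%180,coh
E
python3 - <<'E'
from grain import *
dt=viewer.read_camera("top");ds=viewer.read_camera("side")
cv2.imwrite("pics/side_n.png",ds["frame"]);cv2.imwrite("pics/top_n.png",dt["frame"])
t0=cv2.imread("pics/top0.png");s0=cv2.imread("pics/side0.png")
a=np.hstack([rect(dt,t0),rect(dt,dt["frame"])]);b=np.hstack([rect(ds,s0),rect(ds,ds["frame"])])
im=np.vstack([a,b]);cv2.imwrite("pics/rect1.png",cv2.resize(im,(600,600)))
s=manip.observe();print(s["t"],s["ft_force"],s["ft_torque"])
E
```

```text
30.55 [ 3.47796606 -2.28507849 -2.10450458] [-0.31849463 -0.76173858  0.14959601]
```

View pics/rect1.png

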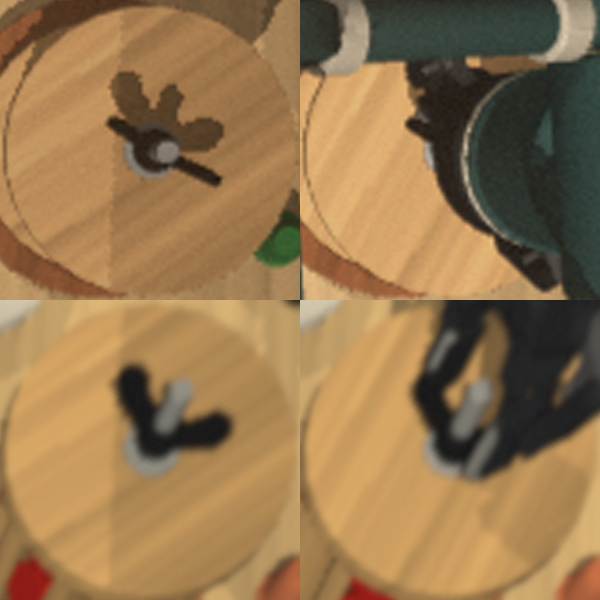

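```bash
python3 - <<'E'
from grain import *
dt=viewer.read_camera("top");ds=viewer.read_camera("side")
t0=cv2.imread("pics/top0.png");s0=cv2.imread("pics/side0.png")
def pm(pts):
    m=np.zeros((480,480),np.uint8);cv2.fillPoly(m,[np.int32(np.array(pts)*1.6)],1);return m
mt=pm([(20,120),(100,100),(115,170),(170,230),(170,275),(100,265),(40,210)])
ms=pm([(20,140),(40,60),(90,25),(110,70),(110,150),(150,180),(170,200),(170,270),(120,270),(50,235)])
mS=pm([(20,140),(40,60),(90,25),(108,60),(108,260),(50,235)])
print("top",angs(dt,t0,mt),angs(dt,dt["frame"],mt))
print("side",angs(ds,s0,ms),angs(ds,ds["frame"],ms),angs(ds,s0,mS),angs(ds,ds["frame"],mS))
# red capsule centroid in side
for f in(s0,ds["frame"]):
    h=cv2.cvtColor(f,cv2.COLOR_BGR2HSV);r=f[200:320,270:380].astype(int)
    for nm,m in(("red",(r[...,2]>120)&(r[...,1]<50)),("blue",(r[...,0]>r[...,2]+25)),("dkgreen",(r[...,1]>r[...,2]+25))):
        v,u=np.nonzero(m);print(nm,len(u),(u.min()+270,u.max()+270,v.min()+200,v.max()+200) if len(u) else "")
crop(ds,270,195,110,125,5,"pics/low.png")
E
python3 - <<'E'
import cv2,numpy as np
a=cv2.imread("pics/side0.png")[195:320,270:380];a=cv2.resize(a,None,fx=4,fy=4,interpolation=2)
b=cv2.imread("pics/side_n.png")[195:320,270:380];b=cv2.resize(b,None,fx=4,fy=4,interpolation=2)
cv2.imwrite("pics/cmp.png",np.hstack([a[:,:400],b[:,:400]]))
E
```

```text
top (np.float32(145.43623), np.float32(0.7337459)) (np.float32(119.8478), np.float32(0.8411844))
side (np.float32(145.29663), np.float32(0.800762)) (np.float32(119.26782), np.float32(0.9121218)) (np.float32(146.23798), np.float32(0.85373354)) (np.float32(119.63951), np.float32(0.95766044))
red 213 (np.int64(334), np.int64(344), np.int64(267), np.int64(290))
blue 16 (np.int64(300), np.int64(301), np.int64(262), np.int64(275))
dkgreen 13 (np.int64(270), np.int64(271), np.int64(279), np.int64(285))
red 296 (np.int64(320), np.int64(332), np.int64(269), np.int64(292))
blue 0 
dkgreen 12 (np.int64(270), np.int64(271), np.int64(279), np.int64(285))
```

View pics/cmp.png

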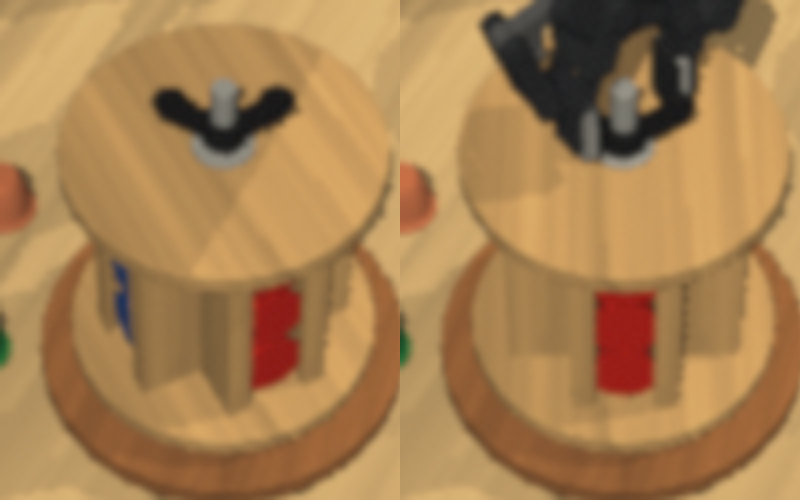

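The grain has turned 26° clockwise, from 145.4° to 119.5° in both views. That puts the rim about 33–34 mm off: inside the 35 mm fail line, but over the 25 mm end limit, so it must be mended. Pushing a wing back would only loosen the nut.

Instead I will back off the wings, lift, open the jaws fully so the pads sit at r≈42–57, outside the 33 mm wing tips, rest the tips on the plate, and drag it back anticlockwise by friction.

```bash
python3 -m jog '{"delta_pos":[[0,0,0],[0,0,0],[0,0,-20],[0,0,-40],[0,0,-40],[0,0,-40],[0,0,-40],[0,0,-40]],"turn":[-0.08,-0.15,-0.15,-0.15,-0.15,-0.15,-0.15,-0.15],"gripper":[0,0,0,0,1,1,1,1]}'; python3 chk.py e1
```

```text
t: 31.32
ee_pos: [490.8, -8.2, 243.9]
orientation: [[0.943, -0.332, -0.003], [-0.332, -0.943, 0.001], [-0.003, 0.001, -1.0]]
ft_force: [-0.3, 0.1, -0.3]
grip_width: 85.2
t 31.52 F [-0.03 -0.31  0.49] T [ 0.033 -0.002  0.009] sd 0.02 tau6 -0.001 alpha -109.37 [491.4  -8.4 244.3]
```

View pics/e1.png

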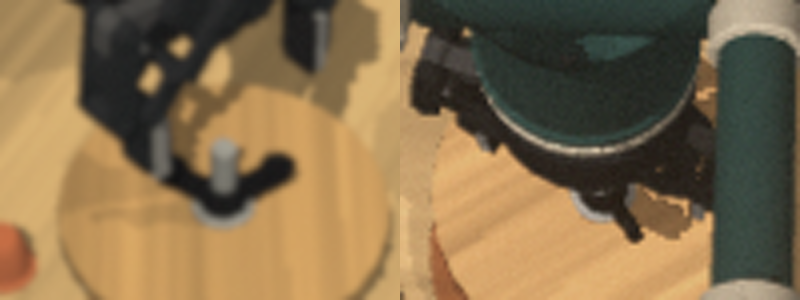

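```bash
python3 -m jog '{"delta_pos":[[0,0,12],[0,0,24],[0,0,36],[0,0,43],[0,0,45]],"turn":[0,0,0,0,0],"gripper":[1,1,1,1,1]}'|head -2; python3 chk.py e2
```

```text
t: 32.03
ee_pos: [490.2, -8.4, 197.3]
t 32.23 F [-0.25 -0.15 -0.2 ] T [-0.018  0.017  0.006] sd 0.018 tau6 0.0 alpha -109.38 [492.3  -8.5 200.5]
```

View pics/e2.png

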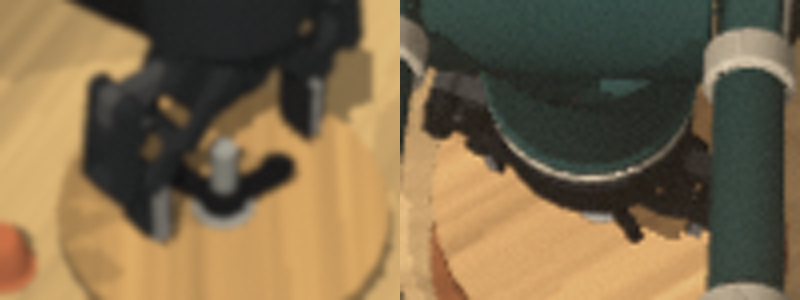

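```bash
sed -i 's/range(4)/range(2)/' chk.py; python3 -m jog '{"delta_pos":[[0,0,2],[0,0,4],[0,0,4]],"turn":[0,0,0],"gripper":[1,1,1]}' >/dev/null; python3 chk.py
```

```text
t 32.68 F [-0.35  0.04  0.13] T [ 0.022 -0.004 -0.007] sd 0.015 tau6 0.0 alpha -109.38 [491.9  -8.5 196.2]
```

```bash
python3 -m jog '{"delta_pos":[[0,0,2],[0,0,3],[0,0,3]],"turn":[0,0,0],"gripper":[1,1,1]}' >/dev/null; python3 chk.py e3
```

```text
t 33.03 F [0.34 0.1  0.26] T [0.017 0.032 0.014] sd 0.003 tau6 0.0 alpha -109.38 [491.9  -8.5 193.2]
```

View pics/e3.png

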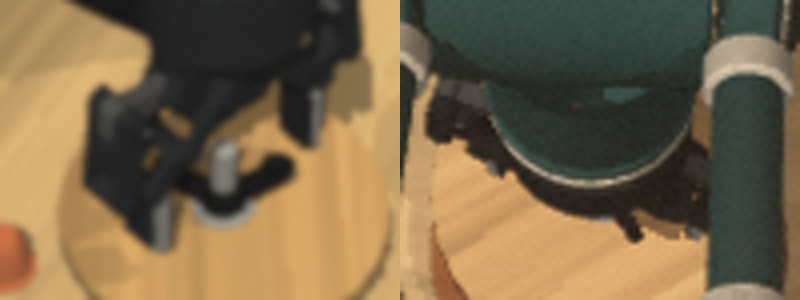

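```bash
python3 -m jog '{"delta_pos":[[0,0,2],[0,0,4],[0,0,4]],"turn":[0,0,0],"gripper":[1,1,1]}' >/dev/null; python3 chk.py
```

```text
t 33.48 F [0.51 0.14 0.33] T [0.016 0.027 0.015] sd 0.015 tau6 0.0 alpha -109.38 [491.9  -8.5 189.1]
```

```bash
python3 -m jog '{"delta_pos":[[0,0,1],[0,0,2],[0,0,2]],"turn":[0,0,0],"gripper":[1,1,1]}' >/dev/null; python3 chk.py
```

```text
t 33.83 F [ 0.42 -0.16 -0.1 ] T [-0.001  0.013  0.033] sd 0.026 tau6 0.0 alpha -109.38 [492.   -8.5 187.2]
```

```bash
python3 -m jog '{"delta_pos":[[0,0,1],[0,0,2],[0,0,2]],"turn":[0,0,0],"gripper":[1,1,1]}' >/dev/null; python3 chk.py
```

```text
t 34.18 F [-0.3   0.63  0.25] T [ 0.02  -0.054 -0.015] sd 0.015 tau6 -0.0 alpha -109.38 [491.9  -8.5 185.2]
```

```bash
python3 - <<'E'
from h import *
s=manip.observe(); print(s["ft_force"])
E
python3 -m jog '{"delta_pos":[[0,0,1],[0,0,1]],"turn":[0,0],"gripper":[1,1]}' >/dev/null; python3 chk.py e4
```

```text
[-0.74706719  0.37990426  0.20365592]
t 34.45 F [ 0.32  0.2  -0.13] T [ 0.03   0.007 -0.019] sd 0.031 tau6 -0.0 alpha -109.38 [492.   -8.5 184.2]
```

View pics/e4.png

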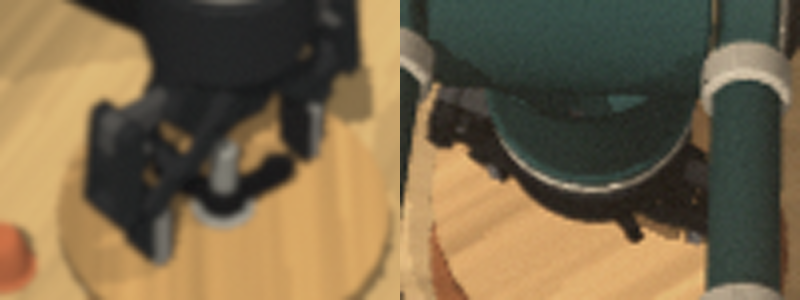

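```bash
python3 -m jog '{"delta_pos":[[0,0,1],[0,0,1]],"turn":[0,0],"gripper":[1,1]}' >/dev/null; python3 chk.py
```

```text
t 34.82 F [-0.41  0.01  0.24] T [0.002 0.029 0.038] sd 0.018 tau6 0.0 alpha -109.38 [492.   -8.5 183.2]
```

```bash
python3 -m jog '{"delta_pos":[[0,0,1],[0,0,1]],"turn":[0,0],"gripper":[1,1]}' >/dev/null; python3 chk.py
```

```text
t 35.08 F [ 0.32 -0.37  0.2 ] T [-0.     0.014  0.007] sd 0.007 tau6 -0.0 alpha -109.38 [492.   -8.5 182.2]
```

```bash
python3 -m jog '{"delta_pos":[[0,0,1],[0,0,1]],"turn":[0,0],"gripper":[1,1]}' >/dev/null; python3 chk.py
```

```text
t 35.35 F [ 0.01 -0.49  0.25] T [-0.009 -0.024 -0.03 ] sd 0.01 tau6 0.0 alpha -109.38 [492.   -8.5 181.2]
```

```bash
python3 -m jog '{"delta_pos":[[0,0,1],[0,0,1]],"turn":[0,0],"gripper":[1,1]}' >/dev/null; python3 chk.py
```

```text
t 35.62 F [-0.47  0.11  3.86] T [-0.034  0.26   0.01 ] sd 0.047 tau6 -0.007 alpha -109.38 [492.2  -8.5 180.8]
```

Contact with the plate at TCP z = 181 (3.9 N). Pressing a little more.

```bash
python3 -m jog '{"delta_pos":[[0,0,1],[0,0,1]],"turn":[0,0],"gripper":[1,1]}' >/dev/null; python3 chk.py
```

```text
t 35.88 F [-4.4   0.26  9.86] T [0.011 0.683 0.01 ] sd 0.02 tau6 -0.012 alpha -109.37 [492.2  -8.5 180.8]
```

```bash
python3 -m jog '{"delta_pos":[[-0.5,0,1],[-0.5,0,1]],"turn":[0,0],"gripper":[1,1]}' >/dev/null; python3 chk.py
```

```text
t 36.15 F [-5.64  0.22 14.14] T [-0.079  0.874 -0.012] sd 0.018 tau6 -0.025 alpha -109.37 [492.2  -8.5 180.8]
```

Now a small anticlockwise test turn (negative, about 6°), then I check torque and grain.

```bash
python3 -m jog '{"delta_pos":[[0,0,0.5],[0,0,0.5],[0,0,0.5]],"turn":[-0.04,-0.08,-0.1],"gripper":[1,1,1]}' >/dev/null; python3 chk.py e5
python3 - <<'E'
from grain import *
dt=viewer.read_camera("top");ds=viewer.read_camera("side")
def pm(pts):
    m=np.zeros((480,480),np.uint8);cv2.fillPoly(m,[np.int32(np.array(pts)*1.6)],1);return m
mS=pm([(20,140),(40,60),(90,25),(100,60),(100,260),(50,235)])
mt=pm([(20,120),(80,110),(90,170),(120,240),(100,265),(40,210)])
print("top",angs(dt,dt["frame"],mt),"side",angs(ds,ds["frame"],mS))
cv2.imwrite("pics/rect2.png",cv2.resize(np.hstack([rect(dt,dt["frame"]),rect(ds,ds["frame"])]),(800,400)))
E
```

```text
t 36.5 F [-6.58 -0.86 17.36] T [-0.043  1.045  0.166] sd 0.06 tau6 0.119 alpha -103.6 [492.3  -8.6 180.8]
top (np.float32(126.07466), np.float32(0.8256535)) side (np.float32(126.0293), np.float32(0.96133476))
```

View pics/rect2.png

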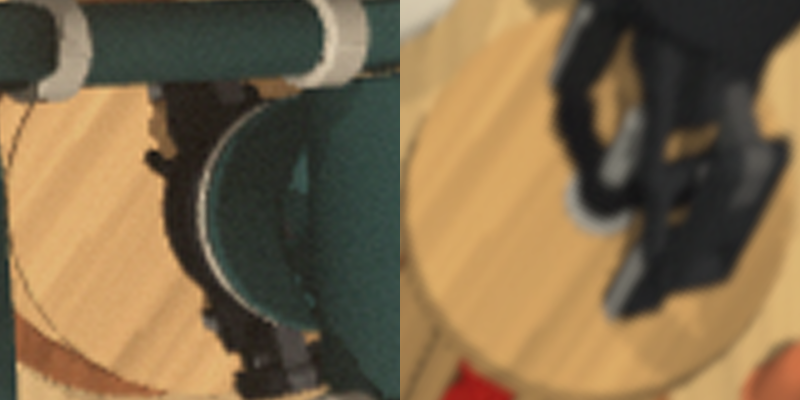

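The plate follows: the grain is back to 126.0° in both views. About 19° remains.

```bash
python3 -m jog '{"delta_pos":[[0,0,0],[0,0,0],[0,0,0],[0,0,0],[0,0,0]],"turn":[-0.04,-0.08,-0.12,-0.16,-0.2],"gripper":[1,1,1,1,1]}' >/dev/null; python3 chk.py e6
cat > g2.py <<'E'
from grain import *
dt=viewer.read_camera("top");ds=viewer.read_camera("side")
def pm(pts):
    m=np.zeros((480,480),np.uint8);cv2.fillPoly(m,[np.int32(np.array(pts)*1.6)],1);return m
mS=pm([(20,140),(40,60),(90,25),(100,60),(100,260),(50,235)])
mt=pm([(20,120),(80,110),(90,170),(120,240),(100,265),(40,210)])
print("top",angs(dt,dt["frame"],mt),"side",angs(ds,ds["frame"],mS))
t0=cv2.imread("pics/top0.png");s0=cv2.imread("pics/side0.png")
print("ref top",angs(dt,t0,mt),"side",angs(ds,s0,mS))
E
python3 g2.py
```

```text
t 37.22 F [-2.28 -1.72 12.87] T [0.067 0.332 0.216] sd 0.039 tau6 -0.01 alpha -92.12 [493.6  -8.7 180.8]
top (np.float32(136.6035), np.float32(0.8099844)) side (np.float32(135.7645), np.float32(0.952949))
ref top (np.float32(147.19647), np.float32(0.70372164)) side (np.float32(146.81363), np.float32(0.95275575))
```

View pics/e6.png

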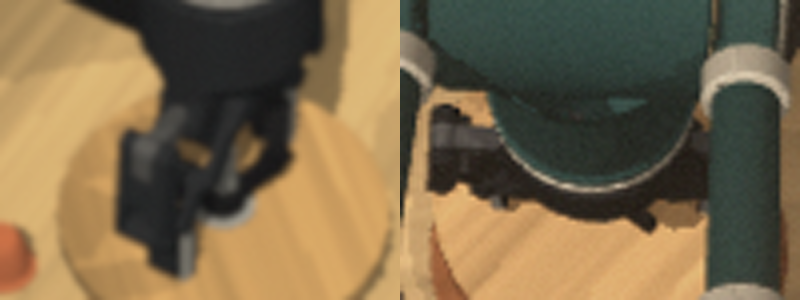

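```bash
python3 -m jog '{"delta_pos":[[-0.5,0,0.5],[-1,0,0.5],[-1,0,0.5],[-1,0,0.5],[-1,0,0.5]],"turn":[-0.04,-0.08,-0.12,-0.16,-0.2],"gripper":[1,1,1,1,1]}' >/dev/null; python3 chk.py e7
python3 g2.py
```

```text
t 37.93 F [ 2.18 -0.82 11.15] T [ 0.368 -0.257 -0.048] sd 0.002 tau6 -0.331 alpha -80.71 [494.4  -8.4 180.8]
top (np.float32(144.72191), np.float32(0.79838204)) side (np.float32(145.0972), np.float32(0.95473313))
ref top (np.float32(147.19647), np.float32(0.70372164)) side (np.float32(146.81363), np.float32(0.95275575))
```

View pics/e7.png

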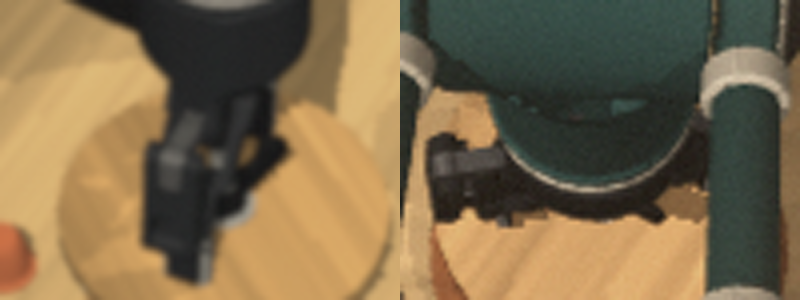

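The grain is back to within about 2° of the start. I lift off and check where the wings lie relative to the plate.

```bash
python3 -m jog '{"delta_pos":[[0,0,-2],[0,0,-6],[0,0,-20],[0,0,-40],[0,0,-60],[0,0,-70],[0,0,-70],[0,0,-70]],"turn":[0,0,0,0,0,0,0,0],"gripper":[1,1,1,1,1,1,1,1]}' >/dev/null; python3 chk.py
python3 - <<'E'
from h import *
d=viewer.read_camera("side");crop(d,270,180,100,75,8,"pics/s10.png");cv2.imwrite("pics/side10.png",d["frame"])
d=viewer.read_camera("top");crop(d,272,188,100,75,8,"pics/t10.png");cv2.imwrite("pics/top10.png",d["frame"])
E
python3 g2.py
```

```text
t 38.9 F [-0.64 -0.14 -0.46] T [-0.006 -0.003 -0.027] sd 0.047 tau6 -0.0 alpha -80.73 [489.6  -8.2 245.7]
top (np.float32(145.08865), np.float32(0.79676837)) side (np.float32(145.46136), np.float32(0.9555486))
ref top (np.float32(147.19647), np.float32(0.70372164)) side (np.float32(146.81363), np.float32(0.95275575))
```

View pics/s10.png

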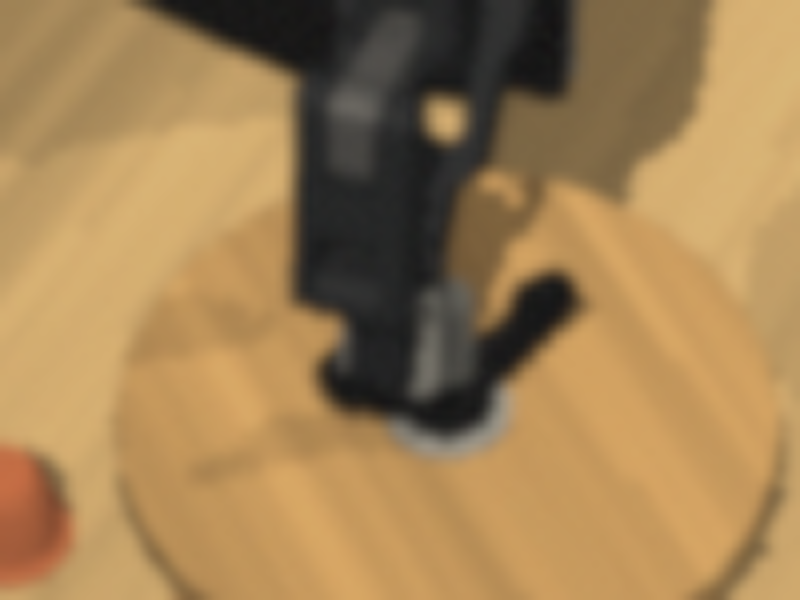

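View pics/t10.png

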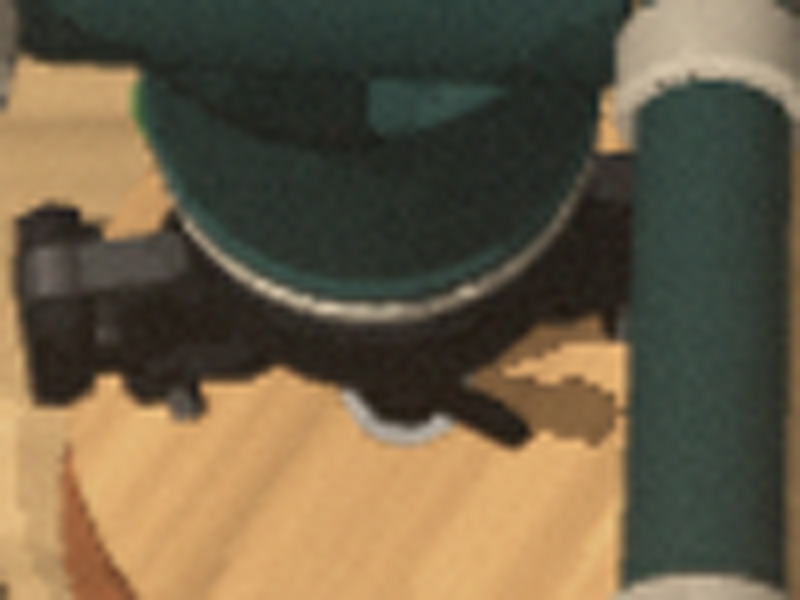

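Run:
```python
from h import *
import pickle
dt=viewer.read_camera("top");ds=viewer.read_camera("side")
T=lambda x,y:(272+(x+.5)/8-.5,188+(y+.5)/8-.5)
S=lambda x,y:(270+(x+.5)/8-.5,180+(y+.5)/8-.5)
P,e=tri(dt,T(517,437),ds,S(565,295));print(P,e)
for c in((492,-8),):
  print(np.degrees(np.arctan2(P[1]-c[1],P[0]-c[0]))%180)
Q=onz(dt,*T(517,437),200);print(Q,np.degrees(np.arctan2(Q[1]+8,Q[0]-492))%180)
print(manip.observe()["ee_pos"],manip.observe()["t"])
```

```text
[474.18311946 -32.59997793 198.09946954] 0.3354232024831537
54.085535475746255
[473.64461862 -32.61891671 200.        ] 53.29251066712355
[490.16668045  -8.23183013 246.52222419] 39.2
```

The triangulated wing tip is at z = 198.1, so the nut underside is at 173.6 against 173.5 seated. The wing angle is about 53.5° and I predict 51.4° at the stop, so it looks seated within a few degrees. I confirm with a very gentle clockwise touch, one small step at a time.

```bash
python3 -m jog '{"delta_pos":[[1,0,0],[1,0,0],[1,0,0],[1,0,0],[1,0,13],[1,0,26],[1,0,40],[1,0,40]],"turn":[0,0,0,0,0,0,0,0],"gripper":[0,0,0,0,0,0,0,0]}'; python3 chk.py f1
```

```text
t: 39.87
ee_pos: [489.5, -8.0, 204.4]
orientation: [[0.987, 0.161, -0.005], [0.161, -0.987, 0.0], [-0.005, -0.001, -1.0]]
ft_force: [-1.4, -0.4, 0.1]
grip_width: 42.5
t 39.97 F [-0.29  0.58 -0.04] T [-0.037  0.018 -0.024] sd 0.027 tau6 -0.0 alpha -80.73 [491.1  -8.1 207. ]
```

View pics/f1.png

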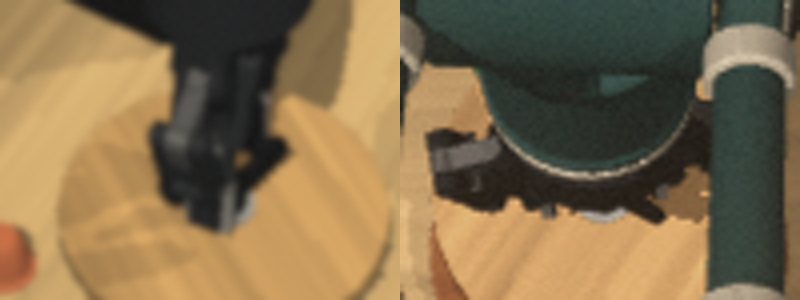

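```bash
python3 -m jog '{"delta_pos":[[0,0,0],[0,0,0],[0,0,0]],"turn":[0.03,0.06,0.06],"gripper":[0,0,0]}' >/dev/null; python3 chk.py
```

```text
t 40.42 F [ 0.26 -0.25 -0.33] T [ 0.042  0.009 -0.011] sd 0.004 tau6 0.034 alpha -84.12 [492.2  -8.1 208.3]
```

```bash
python3 -m jog '{"delta_pos":[[0,0,0],[0,0,0]],"turn":[0.03,0.03],"gripper":[0,0]}' >/dev/null; python3 chk.py
```

```text
t 40.68 F [-0.52  0.24 -0.01] T [ 0.005 -0.054 -0.026] sd 0.009 tau6 0.028 alpha -85.82 [491.7  -8.1 207.6]
```

```bash
python3 -m jog '{"delta_pos":[[0,0,0],[0,0,0]],"turn":[0.03,0.03],"gripper":[0,0]}' >/dev/null; python3 chk.py
```

```text
t 40.95 F [-0.36 -0.07 -0.11] T [-0.     0.006 -0.005] sd 0.042 tau6 0.026 alpha -87.53 [491.6  -8.1 207.4]
```

```bash
python3 -m jog '{"delta_pos":[[0,0,0],[0,0,0]],"turn":[0.03,0.03],"gripper":[0,0]}' >/dev/null; python3 chk.py
```

```text
t 41.22 F [ 0.21 -0.66 -0.14] T [-0.069 -0.083  0.01 ] sd 0.017 tau6 0.05 alpha -89.25 [491.7  -8.2 207.4]
```

```bash
python3 -m jog '{"delta_pos":[[0,0,0],[0,0,0]],"turn":[0.02,0.02],"gripper":[0,0]}' >/dev/null; python3 chk.py
```

```text
t 41.48 F [ 2.05 -1.31 -0.42] T [-0.185 -0.377  0.05 ] sd 0.002 tau6 0.089 alpha -90.45 [492.   -8.3 207.4]
```

Force rises to 2.4 N within one 1.2° step, where a loose nut would stay near 0.3 N, so the nut is on its stop. I back off, lift clear and move aside for a final look.

```bash
python3 -m jog '{"delta_pos":[[0,0,0],[0,0,0],[0,0,-20],[0,0,-45],[0,0,-80],[0,0,-100],[0,0,-100],[0,0,-100]],"turn":[-0.08,-0.15,-0.15,-0.15,-0.15,-0.15,-0.15,-0.15],"gripper":[0,0,0,0,0,0,0,0]}' |head -2
python3 - <<'E'
from h import *
s=manip.observe();print(s["ee_pos"],s["orientation"].round(2),s["joint_pos"].round(2))
E
```

```text
t: 42.15
ee_pos: [492.0, -8.0, 308.8]
[492.0448294   -7.98624037 308.83906457] [[ 0.99  0.14  0.  ]
 [ 0.14 -0.99  0.  ]
 [ 0.    0.   -1.  ]] [-0.07 -0.12  1.91  0.    1.35  1.36]
```

```bash
python3 -m jog '{"delta_pos":[[-5,40,0],[-10,80,0],[-20,120,0],[-30,160,0],[-40,200,0],[-50,240,0],[-60,280,0],[-70,310,0]],"turn":[0,0,0,0,0,0,0,0],"gripper":[0,0,0,0,0,0,0,0]}' |head -2
python3 - <<'E'
from h import *
d=viewer.read_camera("side");cv2.imwrite("pics/side11.png",d["frame"])
d=viewer.read_camera("top");cv2.imwrite("pics/top11.png",d["frame"])
crop(d,272,188,100,75,8,"pics/t11.png")
E
python3 g2.py
python3 - <<'E'
import cv2,numpy as np
a=cv2.imread("pics/side0.png");b=cv2.imread("pics/side11.png")
f=lambda i:cv2.resize(i[195:320,270:380],None,fx=3.6,fy=3.6,interpolation=2)
cv2.imwrite("pics/cmp2.png",np.hstack([f(a),f(b)]))
E
```

```text
t: 42.82
ee_pos: [464.4, -327.0, 304.7]
top (np.float32(145.64156), np.float32(0.75559765)) side (np.float32(145.42795), np.float32(0.9470097))
ref top (np.float32(147.19647), np.float32(0.70372164)) side (np.float32(146.81363), np.float32(0.95275575))
```

View pics/cmp2.png

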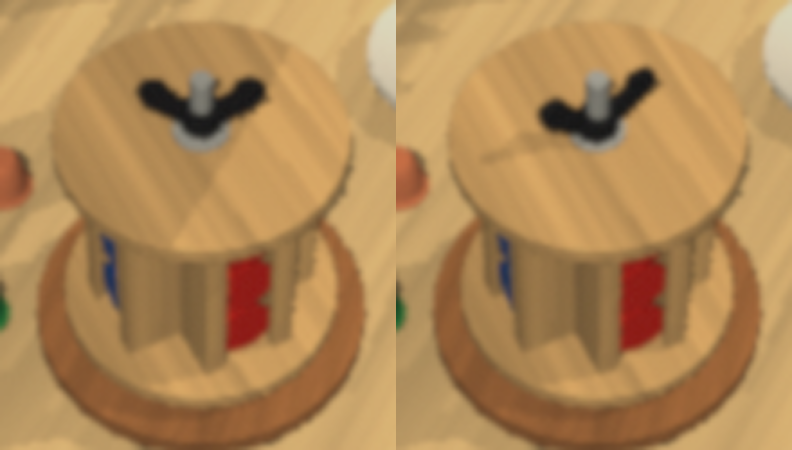

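View pics/top11.png

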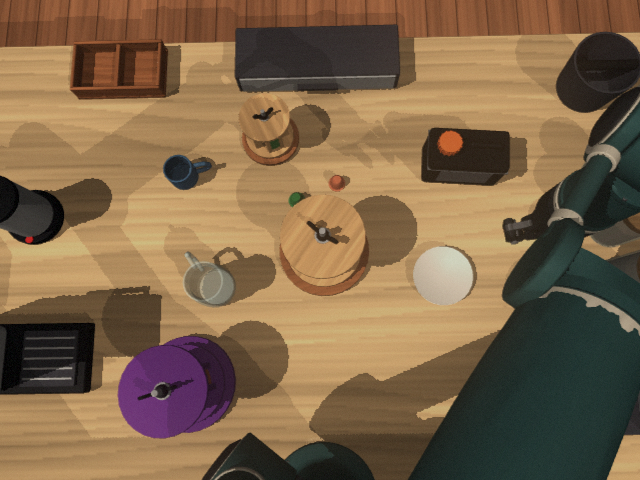

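View pics/t11.png

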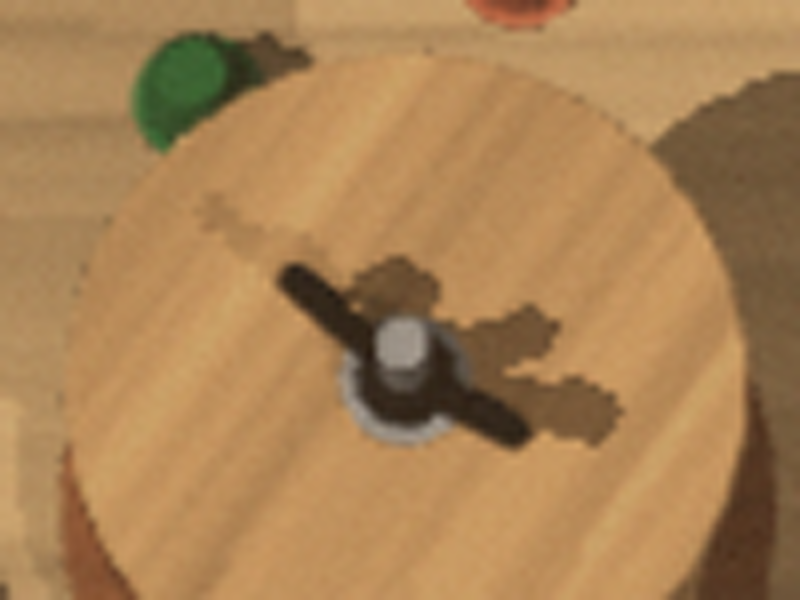

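The final views show the tower back in place: rod at (322,230), and the same chutes visible as at the start. The wings are unchanged since the stop test (tip at top crop (517,437)). Every other thing sits at its starting pixels. Handing in.

Run:
```python
from rig import manip, job
s=manip.observe();print(s["t"],s["ft_force"].round(2),s["dq"].round(3))
print(job.close_job())
```

```text
43.0167 [ 0.49  0.11 -0.91] [ 0.036 -0.021  0.008  0.005  0.005  0.002]
the job is handed in; nothing more can be done
None
```

The nut is seated and the tower is back to within about 2° of where it started. On the way, though, I turned the tower about 26° by mistake and came close to the fail limit.

**What I did:** I turned the wing nut clockwise in three strokes, about 515° in all. The half-open jaws pushed both wings sideways with no grip on the nut, until the force jumped.

**What went wrong:** I had queued four turning steps in one batch. The last three ran on after the nut went tight and turned the tower, by my grain estimate moving its rim about 33–34 mm. The fail line is 35 mm, and with the error of that estimate I cannot rule out that it was briefly crossed.

**How I mended it:** I rested the open fingertips on the plate, outside the wings, with 10–17 N, and dragged it back anticlockwise.

**Last checks:**
- **Tower:** the grain is within about 1.5° of the start in both views, and the washer and foot sit where they were.
- **Nut:** the wing-tip height puts the nut's underside at 173.6 mm, against 173.5 mm seated. A gentle clockwise touch met a firm 2.4 N within 1.2°, where a loose nut gives about 0.3 N. The wing angle read about 53.5° against a predicted 51.4°, within the uncertainty of that estimate.
- **Other things:** by eye, all stand at their starting pixels. The robot was clear of everything when I handed in at 43 s.

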